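# Reload the UV lens-curing shuttle

## Task

Load the lens-curing station: press every uncured lens paddle from the mat straight down into a clip on the near side of the shuttle table, lens outwards, until its rod is fully home and the jaw has snapped shut over it. Then lift the plunger by its knob, swing the table half a turn so that they go under the lamp, and let the plunger drop home. Finally pull the cured paddles that have come round out of their clips and lay them flat, side by side, in the blue job tray; leave the other things on the bench alone.

Things in the scene. Friction and masses are not known exactly. Their poses are not given: they have to be found in the camera images.
- shuttle_axis (a point): Centre of the curing station's shuttle table, on top of its disc (304 mm across, top 42 mm above the bench); x, y turn with it, z up. The station is fixed; place and yaw vary. Its lamp hood (white box 130 x 210 mm, underside 152, top 190 mm above the bench) covers the side away from the robot from 115 mm beyond the axis outwards, with two posts behind.
- shuttle (a joint): Angle of the shuttle table, rad: 0 at the start, pi after half a turn counter-clockwise seen from above (the only way it goes; stops at both ends). With the plunger lifted clear it turns freely (0.12 N m friction). It carries three clips on each of two opposite sides, all alike: side A next to the robot at the start, side B under the lamp.
- plunger (a joint): Height of the sprung indexing plunger above home, m: 0 home in a hole, 0.009 riding on the index ring between the holes, 0.016 highest. Spring 5 N at home, 9 N at the top. It sits on the shuttle table and travels with it. Lifted 0.010 or more, the table can turn; it drops home only at table angles 0 and pi (within 0.009 rad).
- knob_grip (a point): Centre of the plunger's round black knob (28 mm diameter, 27 mm high; this point 14 mm below its top; spins freely). 130 mm from the turning axis, 61 mm above the disc when home (103 mm above the bench). Starts on the table's left (+y); half a turn takes it past the robot's side to the right. Below it stands a barrel 20 mm across, 40 mm high. Grip from above.
- seat_a1 (a point): Clip a1 of side A (left): where the middle of a seated rod lies, 40 mm above the disc. x along the rod inwards (lens outwards, at x = -82 mm), y sideways, z up; clips 60 mm apart in y. Two steel forks 8 mm thick at x = -32 and +32 mm, slot 13 mm wide, open above, flared lips up to 20 mm above the rod's axis. Between the forks fingers have room down to 14 mm above the disc.
- jaw_a1 (a joint): Sprung hinged jaw of clip a1, rad: 0 shut, about 0.1 as a rod passes its two brass noses (one at each fork, +y side of the slot), 0.5 widest. The noses snap shut over a rod pressed straight down past them (5 to 10 N); a straight pull up of about as much takes it out again.
- seat_a2 (a point): Clip a2 of side A (middle): where the middle of a seated rod lies, 40 mm above the disc. x along the rod inwards (lens outwards, at x = -82 mm), y sideways, z up; clips 60 mm apart in y. Two steel forks 8 mm thick at x = -32 and +32 mm, slot 13 mm wide, open above, flared lips up to 20 mm above the rod's axis. Between the forks fingers have room down to 14 mm above the disc.
- jaw_a2 (a joint): Sprung hinged jaw of clip a2, rad: 0 shut, about 0.1 as a rod passes its two brass noses (one at each fork, +y side of the slot), 0.5 widest. The noses snap shut over a rod pressed straight down past them (5 to 10 N); a straight pull up of about as much takes it out again.
- seat_a3 (a point): Clip a3 of side A (right): where the middle of a seated rod lies, 40 mm above the disc. x along the rod inwards (lens outwards, at x = -82 mm), y sideways, z up; clips 60 mm apart in y. Two steel forks 8 mm thick at x = -32 and +32 mm, slot 13 mm wide, open above, flared lips up to 20 mm above the rod's axis. Between the forks fingers have room down to 14 mm above the disc.
- jaw_a3 (a joint): Sprung hinged jaw of clip a3, rad: 0 shut, about 0.1 as a rod passes its two brass noses (one at each fork, +y side of the slot), 0.5 widest. The noses snap shut over a rod pressed straight down past them (5 to 10 N); a straight pull up of about as much takes it out again.
- fresh1_rod (a point): Lens paddle, an uncured one, starts lying on the mat; None if absent. Aluminium rod, 12 mm diameter, 110 mm long; flat black ring frame, 54 mm across, 17 mm high, with a clear lens, on one end; black collars 17 mm across beyond x = -41 and +41 mm, which go outside the forks. This point: middle of the rod, on its axis, 8.5 mm above what it lies on. x along the rod away from the ring (lens centre x = -82 mm), z up. 50 g.
- fresh2_rod (a point): Lens paddle, an uncured one, starts lying on the mat; None if absent. Aluminium rod, 12 mm diameter, 110 mm long; flat black ring frame, 54 mm across, 17 mm high, with a clear lens, on one end; black collars 17 mm across beyond x = -41 and +41 mm, which go outside the forks. This point: middle of the rod, on its axis, 8.5 mm above what it lies on. x along the rod away from the ring (lens centre x = -82 mm), z up. 50 g.
- fresh3_rod (a point): Lens paddle, an uncured one, starts lying on the mat; None if absent. Aluminium rod, 12 mm diameter, 110 mm long; flat black ring frame, 54 mm across, 17 mm high, with a clear lens, on one end; black collars 17 mm across beyond x = -41 and +41 mm, which go outside the forks. This point: middle of the rod, on its axis, 8.5 mm above what it lies on. x along the rod away from the ring (lens centre x = -82 mm), z up. 50 g.
- cured1_rod (a point): Lens paddle, a cured one, starts in a clip of side B, under the lamp; None if absent. Aluminium rod, 12 mm diameter, 110 mm long; flat black ring frame, 54 mm across, 17 mm high, with a clear lens, on one end; black collars 17 mm across beyond x = -41 and +41 mm, which go outside the forks. This point: middle of the rod, on its axis, 8.5 mm above what it lies on. x along the rod away from the ring (lens centre x = -82 mm), z up. 50 g.
- cured2_rod (a point): Lens paddle, a cured one, starts in a clip of side B, under the lamp; None if absent. Aluminium rod, 12 mm diameter, 110 mm long; flat black ring frame, 54 mm across, 17 mm high, with a clear lens, on one end; black collars 17 mm across beyond x = -41 and +41 mm, which go outside the forks. This point: middle of the rod, on its axis, 8.5 mm above what it lies on. x along the rod away from the ring (lens centre x = -82 mm), z up. 50 g.
- cured3_rod (a point): Lens paddle, a cured one, starts in a clip of side B, under the lamp; None if absent. Aluminium rod, 12 mm diameter, 110 mm long; flat black ring frame, 54 mm across, 17 mm high, with a clear lens, on one end; black collars 17 mm across beyond x = -41 and +41 mm, which go outside the forks. This point: middle of the rod, on its axis, 8.5 mm above what it lies on. x along the rod away from the ring (lens centre x = -82 mm), z up. 50 g.
- mat: Black rubber mat, 250 x 270 x 4 mm, fixed, left or right of the station; the uncured paddles start on it, ring ends towards the robot. Origin at the centre of its underside.
- tray: Empty blue job tray, loose, 225 x 250 mm (x, y) and 45 mm high, walls and floor 5 mm, 0.6 kg, on the other side of the station from the mat. Origin at the centre of its underside.
- marker: Bystander: black marker pen, 125 mm long, 12 mm diameter, lying. Origin on its underside. To be left alone.
- screwdriver: Bystander: small screwdriver, 150 mm long, lying. Origin on its underside. To be left alone.
- cleaner: Bystander: grey bottle of lens cleaner, 52 mm diameter, 150 mm high. Origin on its underside. To be left alone.
- jar: Bystander: amber glass jar, 60 mm diameter, 65 mm high. Origin on its underside. To be left alone.
Things that resemble listed ones, but are neither listed nor needed, are in the scene too. What is shaped like the part that bears cured2_rod but orange is not meant. Leave any yellow look-alike of the part that bears fresh1_rod alone.

How it is judged:
On the way, in this order (a step that is already met when the one before it is completed fails the run):
1. every uncured paddle is home in a clip of side A, jaw shut over it, lens outwards, while the table still stands locked at its starting position (((x of fresh1_rod in the frame of seat_a1 between -0.01 and 0.01 m and y of fresh1_rod in the frame of seat_a1 between -0.003 and 0.003 m and z of fresh1_rod in the frame of seat_a1 between -0.004 and 0.004 m and angle between the x axis of seat_a1 and the x axis of fresh1_rod, either way round below 0.06 rad and value of joint jaw_a1 below 0.06 rad) or (x of fresh1_rod in the frame of seat_a2 between -0.01 and 0.01 m and y of fresh1_rod in the frame of seat_a2 between -0.003 and 0.003 m and z of fresh1_rod in the frame of seat_a2 between -0.004 and 0.004 m and angle between the x axis of seat_a2 and the x axis of fresh1_rod, either way round below 0.06 rad and value of joint jaw_a2 below 0.06 rad) or (x of fresh1_rod in the frame of seat_a3 between -0.01 and 0.01 m and y of fresh1_rod in the frame of seat_a3 between -0.003 and 0.003 m and z of fresh1_rod in the frame of seat_a3 between -0.004 and 0.004 m and angle between the x axis of seat_a3 and the x axis of fresh1_rod, either way round below 0.06 rad and value of joint jaw_a3 below 0.06 rad)) and ((x of fresh2_rod in the frame of seat_a1 between -0.01 and 0.01 m and y of fresh2_rod in the frame of seat_a1 between -0.003 and 0.003 m and z of fresh2_rod in the frame of seat_a1 between -0.004 and 0.004 m and angle between the x axis of seat_a1 and the x axis of fresh2_rod, either way round below 0.06 rad and value of joint jaw_a1 below 0.06 rad) or (x of fresh2_rod in the frame of seat_a2 between -0.01 and 0.01 m and y of fresh2_rod in the frame of seat_a2 between -0.003 and 0.003 m and z of fresh2_rod in the frame of seat_a2 between -0.004 and 0.004 m and angle between the x axis of seat_a2 and the x axis of fresh2_rod, either way round below 0.06 rad and value of joint jaw_a2 below 0.06 rad) or (x of fresh2_rod in the frame of seat_a3 between -0.01 and 0.01 m and y of fresh2_rod in the frame of seat_a3 between -0.003 and 0.003 m and z of fresh2_rod in the frame of seat_a3 between -0.004 and 0.004 m and angle between the x axis of seat_a3 and the x axis of fresh2_rod, either way round below 0.06 rad and value of joint jaw_a3 below 0.06 rad)) and ((x of fresh3_rod in the frame of seat_a1 between -0.01 and 0.01 m and y of fresh3_rod in the frame of seat_a1 between -0.003 and 0.003 m and z of fresh3_rod in the frame of seat_a1 between -0.004 and 0.004 m and angle between the x axis of seat_a1 and the x axis of fresh3_rod, either way round below 0.06 rad and value of joint jaw_a1 below 0.06 rad) or (x of fresh3_rod in the frame of seat_a2 between -0.01 and 0.01 m and y of fresh3_rod in the frame of seat_a2 between -0.003 and 0.003 m and z of fresh3_rod in the frame of seat_a2 between -0.004 and 0.004 m and angle between the x axis of seat_a2 and the x axis of fresh3_rod, either way round below 0.06 rad and value of joint jaw_a2 below 0.06 rad) or (x of fresh3_rod in the frame of seat_a3 between -0.01 and 0.01 m and y of fresh3_rod in the frame of seat_a3 between -0.003 and 0.003 m and z of fresh3_rod in the frame of seat_a3 between -0.004 and 0.004 m and angle between the x axis of seat_a3 and the x axis of fresh3_rod, either way round below 0.06 rad and value of joint jaw_a3 below 0.06 rad)) and value of joint plunger below 0.0025 m and value of joint shuttle below 0.05 rad), for 0.2 s.
2. the plunger is lifted clear of its hole (value of joint plunger above 0.008 m), for 0.1 s.
3. the table has made its half turn and the plunger has dropped home (value of joint plunger below 0.0025 m and value of joint shuttle above 3.1 rad), for 0.3 s.
At the end, for the whole second after the job is handed in: Uncured paddles home in side A clips (rod within 10 mm along, 3 sideways, 4 high, 0.06 rad; jaw < 0.06 rad), table above 3.1 rad, still, plunger below 2.5 mm; cured paddles flat on the tray floor (rod middle inside, below 19 mm over its underside, tilt < 0.12 rad), at rest (all of step 3 and ((x of fresh1_rod in the frame of seat_a1 between -0.01 and 0.01 m and y of fresh1_rod in the frame of seat_a1 between -0.003 and 0.003 m and z of fresh1_rod in the frame of seat_a1 between -0.004 and 0.004 m and angle between the x axis of seat_a1 and the x axis of fresh1_rod, either way round below 0.06 rad and value of joint jaw_a1 below 0.06 rad) or (x of fresh1_rod in the frame of seat_a2 between -0.01 and 0.01 m and y of fresh1_rod in the frame of seat_a2 between -0.003 and 0.003 m and z of fresh1_rod in the frame of seat_a2 between -0.004 and 0.004 m and angle between the x axis of seat_a2 and the x axis of fresh1_rod, either way round below 0.06 rad and value of joint jaw_a2 below 0.06 rad) or (x of fresh1_rod in the frame of seat_a3 between -0.01 and 0.01 m and y of fresh1_rod in the frame of seat_a3 between -0.003 and 0.003 m and z of fresh1_rod in the frame of seat_a3 between -0.004 and 0.004 m and angle between the x axis of seat_a3 and the x axis of fresh1_rod, either way round below 0.06 rad and value of joint jaw_a3 below 0.06 rad)) and ((x of fresh2_rod in the frame of seat_a1 between -0.01 and 0.01 m and y of fresh2_rod in the frame of seat_a1 between -0.003 and 0.003 m and z of fresh2_rod in the frame of seat_a1 between -0.004 and 0.004 m and angle between the x axis of seat_a1 and the x axis of fresh2_rod, either way round below 0.06 rad and value of joint jaw_a1 below 0.06 rad) or (x of fresh2_rod in the frame of seat_a2 between -0.01 and 0.01 m and y of fresh2_rod in the frame of seat_a2 between -0.003 and 0.003 m and z of fresh2_rod in the frame of seat_a2 between -0.004 and 0.004 m and angle between the x axis of seat_a2 and the x axis of fresh2_rod, either way round below 0.06 rad and value of joint jaw_a2 below 0.06 rad) or (x of fresh2_rod in the frame of seat_a3 between -0.01 and 0.01 m and y of fresh2_rod in the frame of seat_a3 between -0.003 and 0.003 m and z of fresh2_rod in the frame of seat_a3 between -0.004 and 0.004 m and angle between the x axis of seat_a3 and the x axis of fresh2_rod, either way round below 0.06 rad and value of joint jaw_a3 below 0.06 rad)) and ((x of fresh3_rod in the frame of seat_a1 between -0.01 and 0.01 m and y of fresh3_rod in the frame of seat_a1 between -0.003 and 0.003 m and z of fresh3_rod in the frame of seat_a1 between -0.004 and 0.004 m and angle between the x axis of seat_a1 and the x axis of fresh3_rod, either way round below 0.06 rad and value of joint jaw_a1 below 0.06 rad) or (x of fresh3_rod in the frame of seat_a2 between -0.01 and 0.01 m and y of fresh3_rod in the frame of seat_a2 between -0.003 and 0.003 m and z of fresh3_rod in the frame of seat_a2 between -0.004 and 0.004 m and angle between the x axis of seat_a2 and the x axis of fresh3_rod, either way round below 0.06 rad and value of joint jaw_a2 below 0.06 rad) or (x of fresh3_rod in the frame of seat_a3 between -0.01 and 0.01 m and y of fresh3_rod in the frame of seat_a3 between -0.003 and 0.003 m and z of fresh3_rod in the frame of seat_a3 between -0.004 and 0.004 m and angle between the x axis of seat_a3 and the x axis of fresh3_rod, either way round below 0.06 rad and value of joint jaw_a3 below 0.06 rad)) and x of cured1_rod in the frame of tray between -0.1125 and 0.1125 m and y of cured1_rod in the frame of tray between -0.125 and 0.125 m and z of each of cured1_rod, cured2_rod, cured3_rod in the frame of tray below 0.019 m and angle between each of cured1_rod, cured2_rod, cured3_rod's own z axis and vertical below 0.12 rad and linear speed of each of cured1, cured2, cured3 below 0.02 m/s and x of cured2_rod in the frame of tray between -0.1125 and 0.1125 m and y of cured2_rod in the frame of tray between -0.125 and 0.125 m and x of cured3_rod in the frame of tray between -0.1125 and 0.1125 m and y of cured3_rod in the frame of tray between -0.125 and 0.125 m and velocity of joint shuttle below 0.05 rad/s); the robot touches nothing.
It fails at once if a bystander (marker, screwdriver, bottle or jar) is moved by more than 3 cm (distance of any of marker, screwdriver, cleaner, jar from where it was at the start of the episode above 0.03 m).
Of fresh1, fresh2, fresh3 only 2 to 3 are there at a start; the rules pass over those that are not, and their reading is None.
Of cured1, cured2, cured3 only 2 to 3 are there at a start; the rules pass over those that are not, and their reading is None.
At some moment in a run one of fresh1, fresh2, fresh3, tray may be knocked a few centimetres aside while the robot is not near it.
It also fails if it takes over 210 s, if anything falls off the work surface, if the arm or the gripper's body presses on something with over 40 N, if the wrist force passes 120 N, or if a joint passes its speed limit or range.

## Robot

A 7-joint arm with a two-finger parallel gripper is mounted at the origin on the work surface. World frame = base frame: x ahead of the robot, y to its left, z up, the work surface at z = 0. Lengths are in m, angles in rad, forces in N, time in s.
With the tool pointing down it reaches from about 0.35 to 0.9 m from the base axis. Payload 8.1 kg.
Tool frame: the origin (TCP) lies midway between the tips of the shut fingers; the grasp point (between the pads) lies 19 mm behind it; z points along the fingers, y is the line along which they close (so a half turn about z gives the same grasp; the last joint's range is limited). The gripper opens to 92 mm and grips with 3 to 60 N. Pads are 19 mm wide; open, the fingers measure 130 mm over their backs; the gripper's body (75 mm by 190 mm) begins 47 mm behind the grasp point.
Start: joints at [-1.386, 0.434, 0.025, 1.573, -0.012, 1.134, -0.075], TCP at [0.177, 0.599, 0.227] pointing down, gripper open.
Joint ranges: [-2.62, 2.62], [-0.44, 2.09], [-1.27, 1.32], [0.08, 2.57], [-1.32, 4.46], [0.12, 2], [-2.74, 2.74]. Speed limits (rad/s): [2.22, 2.22, 3.01, 3.01, 3.14, 3.14, 3.14].

## Interface

Orientations are given as a rotation vector (axis times angle).
In Python, from cell import arm gives the robot as it stands.
- The arm moves only by the tool move_arm, never from a script. Its argument "motion" is a list of rows, each an object of numbers: "tx", "ty", "tz": the shift along the tool's x, y, z normalised to -1 to 1, where 1 is 1000 mm; "twist": the turn about the tool's z normalised to -1 to 1, where 1 is pi/2 rad. In form: [{"tx": .., "ty": .., "tz": .., "twist": ..}, ...]. A call has 1 to 12 rows; each row shifts and turns the commanded pose from where the row before left it, along the tool's axes as they then stand; what a row does not reach is not made up. A row lasts 1/10 s, in which the tool goes at most 50 mm and 8.59 degrees, less where a joint would pass 70% of its speed; a pose out of reach is approached as far as the arm can. A call with a number of a shift or a turn outside -1 to 1 is refused whole. A call with a gripper value outside its range is refused whole. "gripper" is the gripper's target within -1 to 1 (shut at 1, half-way at 0, fully open at -1), set as the call begins (left out, the last holds). The fingers move at their own pace and stop on an object; "squeeze" is the grip in N (left out, the last holds). Time passes only in rows, so rows that do not move let the fingers close. It gives the time, the measured TCP pose, the force, the opening and the grip force at its end, in the units of the state.
- arm.observe(): the state, without advancing time (a new reading comes with each control period).
- arm.get_image(name): name is "scene" or "top" or "wrist"; returns the picture (420x560x3 uint8, red, green, blue); there is no depth.
- arm.calibration(name): a dict with "K" (3x3 intrinsics, pixels), "k1" (the pictures are not rectified: a ray, as slopes to the right and down, at radius r is drawn at 1 + k1 r^2 times it, then the intrinsics apply), "T" (4x4, takes a point from camera to world coordinates). Camera axes: x right, y down, z forward; pixel columns grow to the right and rows downward; lengths in m; the calibration is good to about 2 mm. A picture is of the moment at which its call begins: read the wrist's pose just before it. calibration takes no time and is no camera call; for the wrist camera it gives the pose at the moment of the call.
- arm.sign_off(): hands the job in; it is judged then, once.
Trained networks look in the newest picture that a camera, given by its name, has taken for a name from the list of things; names that differ only in an ending like _2 or _b are one class to them, and where a whole thing is asked for, a point or a joint stands for the part that bears it (a point fixed in the world has none). Each returns a list of dicts, best first, with "conf" (0 to 1); they miss things now and then, are a little off and sometimes report something else, mostly with a low value. They report only what shows in the picture. A call takes as long as a camera call. They do not tell look-alikes from the thing itself.
- arm.look_for(camera, query): "point" ([column, row] as shares, 0 to 1, of the picture: columns of its width, rows of its height, amid what is visible of it).
- arm.regions_of(camera, query): "region" (420x560 bool, what is visible of it) and "point" ([column, row] as shares, 0 to 1, of the picture: columns of its width, rows of its height, amid what is visible of it).
- arm.place_of(camera, query): "point" ([column, row] as shares, 0 to 1, of the picture: columns of its width, rows of its height: a listed point, or the origin of a listed thing).
The state is a dict: "clock": time; "joints": joint angles; "dq": joint speeds; "joint_efforts": joint torques, N m; "position": TCP position; "ee_rot": TCP orientation; "force": force on the tool from outside, world axes, zero at the start; "ft_torque": the same for the moment, N m; "width": opening from 0.0 (shut) to 1.0 (fully open); "gripper_force": force on a finger pad.
Only numpy, scipy, OpenCV 4.12 (cv2) and the standard library are available. Lean on these libraries where they do the work, as an engineer would, in place of code of your own. Each camera call takes 0.05 s, during which the arm holds its last target. There are 200 camera calls.

## Working session

There is one attempt and no reset: what is moved stays moved. The work goes in short steps, Python scripts to look and compute and a tool call to move; the robot and the scene stay as the last step left them, time stands still between calls to the robot, and variables do not carry over. Pictures are saved under pics/ and viewed, at most 14 in all, crops included, and the job is handed in when it is done.

Besides the shell and the picture viewer there is one more tool, called as a command line: name --argument value ..., lists and objects as JSON in quotes. move_arm: Moves the arm, as the interface text tells. Scaled input: -1 to 1 covers 1000 mm each way for a shift and pi/2 rad each way for a turn. Its arguments: {"type":"object","properties":{"motion":{"type":"array","items":{"type":"object","properties":{"tx":{"type":"number"},"ty":{"type":"number"},"tz":{"type":"number"},"twist":{"type":"number"}}}},"gripper":{"type":"number"},"squeeze":{"type":"number"}},"required":["motion"]}

```bash
ls; mkdir -p pics
cat > h.py <<'E'
import numpy as np, cv2
from cell import arm
from scipy.spatial.transform import Rotation as R
def snap(n,f=None):
    im=arm.get_image(n)
    if f: cv2.imwrite('pics/'+f,im[:,:,::-1])
    return im
def ray(n,uv,c=None):
    c=c or arm.calibration(n); K=np.array(c['K']);k1=c['k1'];T=np.array(c['T'])
    p=np.linalg.solve(K,[uv[0],uv[1],1.])[:2]
    q=p.copy()
    for _ in range(20): q=p/(1+k1*(q@q))
    return T[:3,3],T[:3,:3]@np.array([q[0],q[1],1])
def at(n,uv,z,c=None):
    o,d=ray(n,uv,c); return o+d*(z-o[2])/d[2]
def proj(n,X,c=None):
    c=c or arm.calibration(n);T=np.array(c['T'])
    p=T[:3,:3].T@(np.array(X)-T[:3,3]);q=p[:2]/p[2];q=q*(1+c['k1']*(q@q))
    return (np.array(c['K'])@[q[0],q[1],1])[:2]
def px(d): return np.array(d['point'])*[560,420]
E
python3 - <<'E'
from h import *
np.set_printoptions(precision=4,suppress=True)
s=arm.observe();print(s)
a=snap('scene','s0.png');b=snap('top','t0.png')
for n in('scene','top'):
    c=arm.calibration(n);print(n,c)
for q,z in [('shuttle_axis',.042),('knob_grip',.103),('fresh1_rod',.0125),('cured1_rod',.082),('tray',0),('mat',0),('seat_a1',.082),('marker',0),('screwdriver',0),('cleaner',0),('jar',0)]:
    for d in arm.place_of('top',q)[:6]:
        print(q,round(d['conf'],2),px(d),at('top',px(d),z)[:2])
E
```

```text
pics
{'clock': 0.0, 'joints': array([-1.3856,  0.4352,  0.025 ,  1.5741, -0.0116,  1.134 , -0.0751]), 'dq': array([-0.0007,  0.0007, -0.0006,  0.0004, -0.0002,  0.0019, -0.0012]), 'joint_efforts': array([ -0.0007, -66.7871,   0.9849, -31.4441,  -0.0603,   0.0436,
         0.0002]), 'position': array([0.1773, 0.5988, 0.2259]), 'ee_rot': array([-0.4506, -3.1091,  0.0025]), 'force': array([ 0.1407,  0.5939, -0.088 ]), 'ft_torque': array([-0.0543,  0.0107,  0.0083]), 'gripper_force': 0.0, 'width': 0.9987562815319216}
scene {'K': array([[505.5874,   0.    , 275.888 ],
       [  0.    , 505.5874, 199.5989],
       [  0.    ,   0.    ,   1.    ]]), 'k1': -0.1607540019390959, 'T': array([[ 0.1672,  0.6125, -0.7725,  1.6659],
       [ 0.9859, -0.1117,  0.1248, -0.1856],
       [-0.0098, -0.7825, -0.6226,  1.0573],
       [ 0.    ,  0.    ,  0.    ,  1.    ]])}
top {'K': array([[495.9937,   0.    , 276.4719],
       [  0.    , 495.9937, 214.0857],
       [  0.    ,   0.    ,   1.    ]]), 'k1': 0.042957629482813266, 'T': array([[ 0.0205, -0.9792,  0.202 ,  0.203 ],
       [-0.9998, -0.0206,  0.0017, -0.0031],
       [ 0.0025, -0.202 , -0.9794,  1.3768],
       [ 0.    ,  0.    ,  0.    ,  1.    ]])}
shuttle_axis 0.93 [287.    166.908] [ 0.6139 -0.0276]
knob_grip 0.66 [242.088 158.382] [0.6163 0.0943]
fresh1_rod 0.98 [387.688 192.402] [ 0.5537 -0.3142]
fresh1_rod 0.58 [399.    308.616] [ 0.2315 -0.3361]
cured1_rod 0.56 [265.72  134.988] [0.6917 0.0332]
tray 0.59 [147.896 198.492] [0.5246 0.3655]
tray 0.28 [188.216 135.702] [0.7153 0.2617]
mat 0.69 [409.416 206.892] [ 0.5158 -0.3773]
seat_a1 0.94 [308.    182.994] [ 0.5576 -0.0843]
seat_a1 0.91 [266.224 184.506] [0.551  0.0284]
seat_a1 0.59 [285.824 181.608] [ 0.5602 -0.0244]
marker 0.74 [217.    243.684] [0.399  0.1637]
screwdriver 0.83 [334.32 247.8 ] [ 0.3942 -0.1644]
cleaner 0.96 [182.784 136.416] [0.7127 0.2774]
jar 0.51 [439.376 193.914] [ 0.5554 -0.4634]
```

View pics/t0.png

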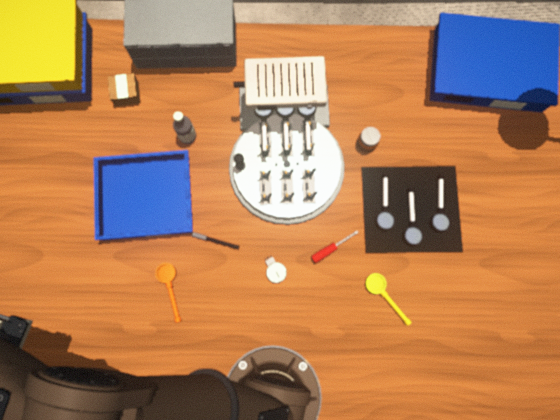

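View pics/s0.png

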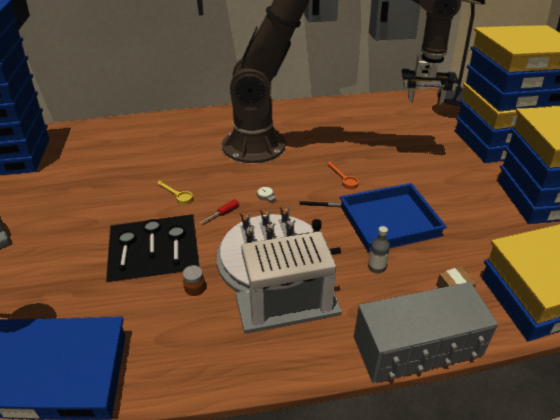

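Top view: three grey-rod paddles on the black mat (rods near (386,190), (411,205), (441,192)). The look-alikes are the yellow paddle (376,284), the orange one (166,273) and a round dial (276,271). Cured rods are at (264,135), (286,135) and (308,135), the knob at (239,160), and the tray at (143,196). I choose the three grey ones on the mat.

```bash
cat >> h.py <<'E'
def yaw_of(s): # heading of tool y axis in world
    M=R.from_rotvec(s['ee_rot']).as_matrix(); return np.arctan2(M[1,1],M[0,1])
def plan(xyz,yaw,s=None):
    """total twist (units), then tool shifts (units) after the twist; yaw = heading of tool y, mod pi"""
    s=s or arm.observe(); M=R.from_rotvec(s['ee_rot']).as_matrix()
    d=(yaw-yaw_of(s)+np.pi/2)%np.pi-np.pi/2
    M2=M@R.from_euler('z',-d).as_matrix()
    t=M2.T@(np.array(xyz)-s['position'])
    print('twist %.4f  t %s'%(-d/(np.pi/2),np.round(t,4)), 'tilt',np.round(M[:2,2],4))
E
python3 - <<'E'
from h import *
np.set_printoptions(precision=4,suppress=True)
c=arm.calibration('wrist');s=arm.observe();M=R.from_rotvec(s['ee_rot']).as_matrix();T=c['T']
print(c['K'],c['k1'],M.T@(T[:3,3]-s['position']),M.T@T[:3,:3])
plan([.45,.25,.33],np.pi/2)
plan([.5,-.03,.33],np.pi/2)
im=cv2.imread('pics/t0.png')
g=im.astype(int).min(2)>150
n,l,st,ce=cv2.connectedComponentsWithStats(g.astype(np.uint8))
for i in range(1,n):
    if 365<ce[i][0]<460 and 166<ce[i][1]<250 and st[i][4]>15:
        ys,xs=np.where(l==i); P=np.array([at('top',(x,y),.0125+.004)[:2] for x,y in zip(xs,ys)])
        v=np.linalg.eigh(np.cov(P.T))[1][:,1]; print(st[i][4],ce[i],P.mean(0),np.arctan(v[1]/v[0]))
E
```

```text
[[291.5966   0.     277.6912]
 [  0.     291.5966 208.0404]
 [  0.       0.       1.    ]] -0.03462989333210561 [ 0.0769 -0.001  -0.1566] [[-0.0003 -0.9582 -0.2861]
 [ 1.     -0.0002 -0.0004]
 [ 0.0003 -0.2861  0.9582]]
twist -0.1833  t [-0.2726 -0.3493 -0.1032] tilt [0.     0.0001]
twist -0.1833  t [-0.3226 -0.6293 -0.1033] tilt [0.     0.0001]
132 [385.1288 191.2424] [ 0.5559 -0.3061] -0.030461179945210706
114 [440.5263 193.    ] [ 0.554  -0.4612] -0.045934961908446925
131 [411.5573 206.1756] [ 0.5143 -0.3789] 0.020868402808848142
176 [385.2557 219.983 ] [ 0.4732 -0.3046] 0.4865327703149964
162 [440.5617 221.5741] [ 0.472  -0.4575] 0.5770739181168169
170 [413.1471 235.3294] [ 0.4315 -0.3804] 0.7615228718995516
```

move_arm --motion '[{"tz":-0.05,"twist":-0.0917},{"tz":-0.05,"twist":-0.0916},{"tx":-0.034,"ty":-0.03},{"tx":-0.034,"ty":-0.03},{"tx":-0.034,"ty":-0.03},{"tx":-0.034,"ty":-0.03},{"tx":-0.034,"ty":-0.034},{"tx":-0.034,"ty":-0.034},{"tx":-0.034,"ty":-0.034},{"tx":-0.034,"ty":-0.034},{"ty":-0.045},{"ty":-0.045}]' --gripper -1

```text
invalid input
```

move_arm --motion '[{"ty":-0.045},{"ty":-0.045},{"ty":-0.045},{"ty":-0.045},{"ty":-0.045},{"ty":-0.045},{"tx":-0.02},{"tx":-0.03},{},{}]'

```text
invalid input
```

Run:
```python
from h import *
np.set_printoptions(precision=4,suppress=True)
s=arm.observe();print(s['clock'],s['position'],yaw_of(s),s['joints'])
snap('wrist','w0.png')
for q,z in [('shuttle_axis',.042),('knob_grip',.103),('seat_a1',.082),('cured1_rod',.082)]:
    for d in arm.place_of('wrist',q)[:4]:
        print(q,round(d['conf'],2),px(d),at('wrist',px(d),z)[:2])
```

```text
0.65 [0.1774 0.5993 0.2268] 1.2829242542025836 [-1.3856  0.4345  0.025   1.5732 -0.0116  1.134  -0.0751]
```

View pics/w0.png

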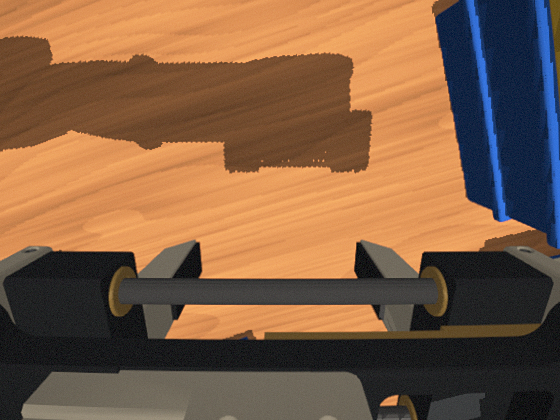

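The moves were refused, so this picture shows only the start pose: gripper and bench. I'll give all four fields in each row.

move_arm --motion '[{"tx":0,"ty":0,"tz":-0.05,"twist":-0.0917},{"tx":0,"ty":0,"tz":-0.05,"twist":-0.0916},{"tx":-0.034,"ty":-0.03,"tz":0,"twist":0},{"tx":-0.034,"ty":-0.03,"tz":0,"twist":0},{"tx":-0.034,"ty":-0.03,"tz":0,"twist":0},{"tx":-0.034,"ty":-0.03,"tz":0,"twist":0},{"tx":-0.034,"ty":-0.034,"tz":0,"twist":0},{"tx":-0.034,"ty":-0.034,"tz":0,"twist":0},{"tx":-0.034,"ty":-0.034,"tz":0,"twist":0},{"tx":-0.034,"ty":-0.034,"tz":0,"twist":0},{"tx":0,"ty":-0.045,"tz":0,"twist":0},{"tx":0,"ty":-0.045,"tz":0,"twist":0}]' --gripper -1 --squeeze 50

```text
clock: 2.1
position: [0.4502, 0.2513, 0.3264]
ee_rot: [-0.002, -3.141, 0.001]
force: [0.1, -0.5, -0.1]
width: 0.997
gripper_force: 0.0
```

move_arm --motion '[{"tx":0,"ty":-0.045,"tz":0,"twist":0},{"tx":0,"ty":-0.045,"tz":0,"twist":0},{"tx":0,"ty":-0.045,"tz":0,"twist":0},{"tx":0,"ty":-0.045,"tz":0,"twist":0},{"tx":0,"ty":-0.045,"tz":0,"twist":0},{"tx":0,"ty":-0.045,"tz":0,"twist":0},{"tx":-0.025,"ty":-0.01,"tz":0,"twist":0},{"tx":-0.025,"ty":0,"tz":0,"twist":0},{"tx":0,"ty":0,"tz":0,"twist":0},{"tx":0,"ty":0,"tz":0,"twist":0}]'

```text
clock: 3.1
position: [0.4993, -0.0267, 0.3264]
ee_rot: [-0.0, -3.141, 0.0]
force: [-0.6, 0.2, 0.0]
width: 1.0
gripper_force: 0.0
```

Run:
```python
from h import *
np.set_printoptions(precision=4,suppress=True)
s=arm.observe();print(s['clock'],s['position'],yaw_of(s),s['joints'])
snap('wrist','w1.png')
for q,z in [('shuttle_axis',.042),('knob_grip',.103),('seat_a1',.082),('cured1_rod',.082)]:
    for d in arm.place_of('wrist',q)[:4]:
        print(q,round(d['conf'],2),px(d),at('wrist',px(d),z)[:2])
```

```text
3.1 [ 0.4993 -0.0267  0.3264] 1.5706604893541753 [-0.3887  0.1511  0.3937  1.7343 -0.0602  1.269   1.5896]
shuttle_axis 0.89 [277.816 246.708] [ 0.6195 -0.0275]
shuttle_axis 0.25 [319.872 296.31 ] [0.7136 0.0458]
seat_a1 0.96 [233.408 219.702] [ 0.5592 -0.0921]
seat_a1 0.63 [318.696 213.486] [0.5497 0.0317]
seat_a1 0.56 [271.824 217.392] [ 0.5557 -0.0361]
cured1_rod 0.71 [318.696 295.89 ] [0.687  0.0374]
```

View pics/w1.png

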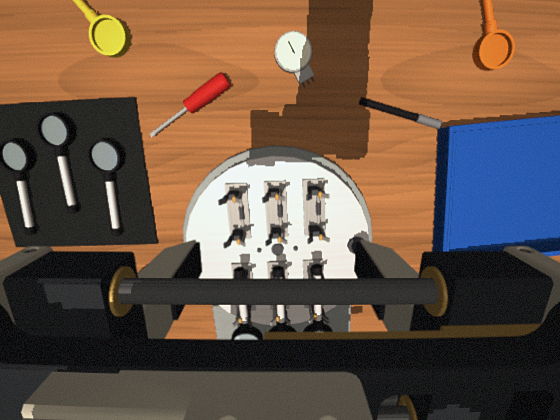

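The wrist view shows the mat with three paddles (left; rings at (17,156), (57,131), (107,156)) and the clips of side A at columns 235, 276 and 316, rows 180–240. I'll rectify it onto the rod plane to measure the table.

```bash
cat >> h.py <<'E'
def ortho(im,c,x0,x1,y0,y1,z,res):
    """rows: x decreasing downward, columns: y decreasing rightward"""
    xs=np.arange(x1,x0,-res); ys=np.arange(y1,y0,-res); T=np.array(c['T']);K=np.array(c['K'])
    X,Y=np.meshgrid(xs,ys,indexing='ij'); P=np.stack([X,Y,0*X+z],-1)-T[:3,3]
    p=P@T[:3,:3]; q=p[...,:2]/p[...,2:]; q=q*(1+c['k1']*(q**2).sum(-1,keepdims=True))
    return cv2.remap(im,(q[...,0]*K[0,0]+K[0,2]).astype(np.float32),(q[...,1]*K[1,1]+K[1,2]).astype(np.float32),cv2.INTER_CUBIC)
E
python3 - <<'E'
from h import *
im=cv2.imread('pics/w1.png');c=arm.calibration('wrist')
o=ortho(im,c,.47,.63,-.13,.09,.094,.0004)
im=cv2.imread('pics/t0.png');c=arm.calibration('top')
o2=ortho(im,c,.47,.74,-.13,.12,.094,.0005)
for o,r,n in((o,.0004,'o1.png'),):
    for k in range(0,12):
        y=int((.09-(-.12+.02*k))/r)
        if 0<=y<o.shape[1]: cv2.line(o,(y,0),(y,6),(0,0,255),1)
    for k in range(0,9):
        x=int((.63-(.47+.02*k))/r)
        if 0<=x<o.shape[0]: cv2.line(o,(0,x),(6,x),(0,0,255),1)
    cv2.imwrite('pics/'+n,o);print(o.shape)
cv2.imwrite('pics/o2.png',o2);print(o2.shape)
E
```

```text
(401, 550, 3)
(540, 500, 3)
```

View pics/o1.png

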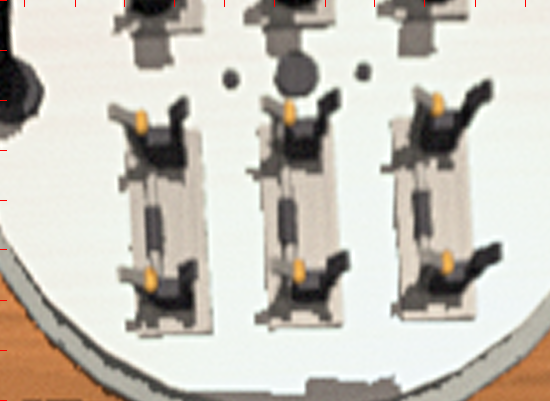

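View pics/o2.png

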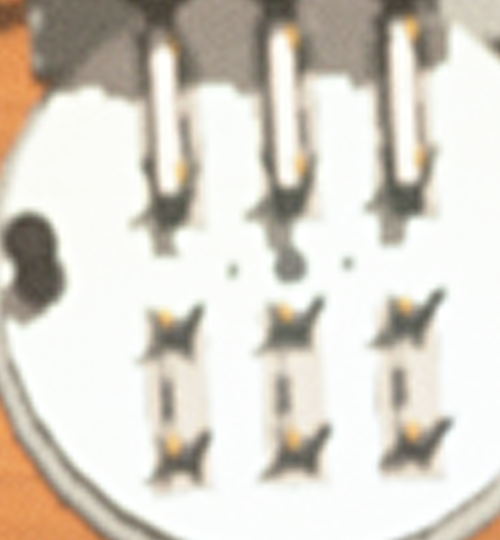

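The rectified views show side A's three clips, brass noses at o1 pixels (141,122)/(151,279), (290,111)/(299,271), (437,103)/(447,262). The table yaw is about +0.06 rad, a2 is near (0.555,-0.032) and the axis is near (0.622,-0.027). Next I measure the paddles from above the mat.

move_arm --motion '[{"tx":-0.02,"ty":-0.045,"tz":0,"twist":0},{"tx":-0.02,"ty":-0.045,"tz":0,"twist":0},{"tx":-0.02,"ty":-0.045,"tz":0,"twist":0},{"tx":-0.02,"ty":-0.045,"tz":0,"twist":0},{"tx":-0.02,"ty":-0.045,"tz":0,"twist":0},{"tx":0,"ty":-0.045,"tz":0.02,"twist":0},{"tx":0,"ty":-0.045,"tz":0.02,"twist":0},{"tx":0,"ty":-0.035,"tz":0.03,"twist":0},{"tx":0,"ty":0,"tz":0,"twist":0},{"tx":0,"ty":0,"tz":0,"twist":0}]' --gripper -0.1

```text
clock: 4.35
position: [0.5986, -0.3771, 0.2557]
ee_rot: [-0.003, -3.14, -0.002]
force: [-0.1, 0.4, 0.2]
width: 0.546
gripper_force: 0.0
```

```bash
cat >> h.py <<'E'
def rods(n,im,z,box,lim=150,amin=15):
    """silver blobs: mean position & heading at height z inside world box"""
    g=(im.astype(int).min(2)>lim)
    N,l,st,ce=cv2.connectedComponentsWithStats(g.astype(np.uint8)); out=[]
    c=arm.calibration(n)
    for i in range(1,N):
        if st[i][4]<amin: continue
        m=at(n,ce[i],z,c)
        if not(box[0]<m[0]<box[1] and box[2]<m[1]<box[3]): continue
        ys,xs=np.where(l==i); (w,h)=cv2.minAreaRect(np.stack([xs,ys],1).astype(np.float32))[1]
        if max(w,h)<2.2*min(w,h): continue
        P=np.array([at(n,(x,y),z,c)[:2] for x,y in zip(xs,ys)])
        v=np.linalg.eigh(np.cov(P.T))[1][:,1]; t=(P-P.mean(0))@v
        out.append((P.mean(0),np.arctan(v[1]/v[0]),np.ptp(t),len(xs))); print(np.round(P.mean(0),4),'ang %.3f len %.3f n %d'%out[-1][1:])
    return out
MAT=(.40,.66,-.56,-.2)
E
python3 - <<'E'
from h import *
np.set_printoptions(precision=4,suppress=True)
s=arm.observe();print(s['clock'],s['position'],yaw_of(s))
im=snap('wrist','w2.png');rods('wrist',im,.0165,MAT,130)
im=snap('top');rods('top',im,.0165,MAT)
E
```

```text
4.35 [ 0.5986 -0.3771  0.2557] 1.569184558009865
[ 0.4952 -0.3817] ang -0.007 len 0.045 n 297
[ 0.5544 -0.4634] ang -0.050 len 0.081 n 515
```

View pics/w2.png

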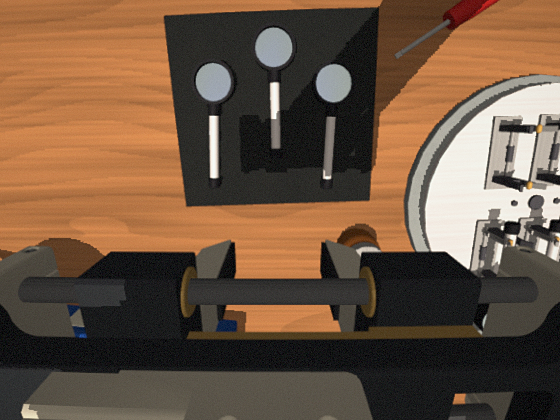

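The wrist view shows three grey paddles on the mat (rods at (214,147), (275,115), (330,145)), partly in the gripper's shadow. I'll lower the threshold.

Run:
```python
from h import *
im=cv2.imread('pics/w2.png');rods('wrist',im,.0165,MAT,75,100)
```

```text
[ 0.4243 -0.2007] ang -0.982 len 0.074 n 200
[ 0.5143 -0.3806] ang 0.018 len 0.083 n 618
[ 0.4912 -0.5349] ang 1.515 len 0.050 n 133
[ 0.5135 -0.2123] ang -1.440 len 0.069 n 297
[ 0.5556 -0.4627] ang -0.049 len 0.084 n 616
[ 0.5579 -0.3082] ang -0.018 len 0.082 n 532
```

Run:
```python
from h import *
plan([.557,-.3075,.007],np.pi/2-.022)
```

```text
twist 0.0151  t [0.0452 0.0668 0.2505] tilt [0.0014 0.0005]
```

move_arm --motion '[{"tx":0,"ty":0,"tz":0,"twist":0.0151},{"tx":0.0226,"ty":0.0334,"tz":0.03,"twist":0},{"tx":0.0226,"ty":0.0334,"tz":0.03,"twist":0},{"tx":0,"ty":0,"tz":0.04,"twist":0},{"tx":0,"ty":0,"tz":0.04,"twist":0},{"tx":0,"ty":0,"tz":0.04,"twist":0},{"tx":0,"ty":0,"tz":0.03,"twist":0},{"tx":0,"ty":0,"tz":0.02,"twist":0},{"tx":0,"ty":0,"tz":0.01,"twist":0},{"tx":0,"ty":0,"tz":0.01,"twist":0},{"tx":0,"ty":0,"tz":0,"twist":0},{"tx":0,"ty":0,"tz":0,"twist":0}]'

```text
clock: 5.65
position: [0.5568, -0.3094, 0.008]
ee_rot: [0.037, 3.14, -0.001]
force: [-1.1, -0.5, 0.7]
width: 0.546
gripper_force: 0.0
```

move_arm --motion '[{"tx":0,"ty":0,"tz":0,"twist":0},{"tx":0,"ty":0,"tz":0,"twist":0},{"tx":0,"ty":0,"tz":0,"twist":0},{"tx":0,"ty":0,"tz":0,"twist":0},{"tx":0,"ty":0,"tz":0,"twist":0}]' --gripper 1 --squeeze 50

```text
clock: 6.15
position: [0.5561, -0.3092, 0.0072]
ee_rot: [0.037, 3.141, -0.0]
force: [0.0, 0.1, 0.1]
width: 0.165
gripper_force: 0.0
```

move_arm --motion '[{"tx":0,"ty":0,"tz":-0.02,"twist":0},{"tx":0,"ty":0,"tz":-0.04,"twist":0},{"tx":0,"ty":0,"tz":-0.04,"twist":0},{"tx":0,"ty":0,"tz":-0.05,"twist":0},{"tx":0,"ty":0,"tz":-0.05,"twist":0},{"tx":0,"ty":0,"tz":0,"twist":0}]'

```text
clock: 6.75
position: [0.5589, -0.3117, 0.2144]
ee_rot: [0.038, 3.131, -0.008]
force: [0.2, -0.3, -1.0]
width: 0.111
gripper_force: 50.0
```

Run:
```python
from h import *
s=arm.observe();print(s['position'],yaw_of(s),s['width'],s['gripper_force'])
th=.06; a2=np.array([.555,-.032]); ey=np.array([-np.sin(th),np.cos(th)])
a1=a2+.06*ey; print(a1)
plan([*a1,.115],np.pi/2+th)
```

```text
[ 0.55894957 -0.31173641  0.21439921] 1.5466048382475674 0.11117621207676777 49.999478459358215
[0.55140216 0.02789203]
twist -0.0536  t [-0.0119  0.34    0.0976] tilt [ 0.0104 -0.0049]
```

Run:
```python
from h import *
im=snap('wrist','w3.png');s=arm.observe();print(s['position'],s['ee_rot'],s['width'],s['gripper_force'])
```

```text
[ 0.55773215 -0.31052827  0.21080604] [ 0.03740684  3.13492078 -0.00415537] 0.10907903019131251 49.99950170516968
```

View pics/w3.png

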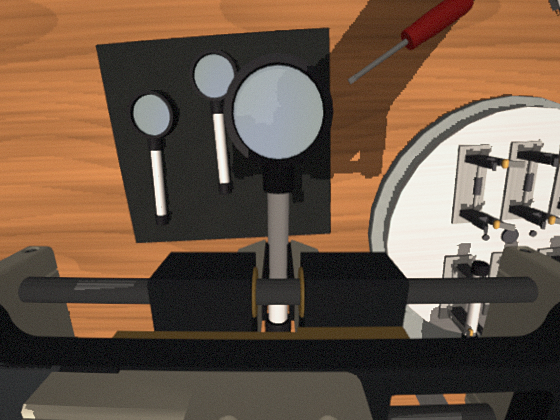

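The paddle is held squarely (ring (279,112), rod down to (278,322)). I'll make the plan use an ideal vertical tool, since the measured tilt is transient.

```bash
cat >> h.py <<'E'
def plan(xyz,yaw,s=None):
    s=s or arm.observe(); y0=yaw_of(s); d=(yaw-y0+np.pi/2)%np.pi-np.pi/2; y=y0+d
    ty=np.array([np.cos(y),np.sin(y),0]); tx=np.cross(ty,[0,0,-1.])
    D=np.array(xyz)-s['position']
    print('at',np.round(s['position'],4),'yaw %.4f'%y0,'w %.3f'%s['width'],'t %.2f'%s['clock'],'F',np.round(s['force'],1),'| twist %.4f t %.4f %.4f %.4f'%(-d/(np.pi/2),D@tx,D@ty,-D[2]))
th=.06; a2=np.array([.555,-.032]); ey=np.array([-np.sin(th),np.cos(th)]); ex=np.array([np.cos(th),np.sin(th)])
A=[a2+.06*ey,a2,a2-.06*ey]
E
python3 - <<'E'
from h import *
plan([*A[0],.2],np.pi/2+th)
E
```

```text
at [ 0.5577 -0.3105  0.2108] yaw 1.5469 w 0.109 t 6.80 F [ 0.2  0.5 -1.4] | twist -0.0534 t -0.0140 0.3382 0.0108
```

move_arm --motion '[{"tx":0,"ty":0.02,"tz":0,"twist":-0.0534},{"tx":-0.002,"ty":0.04,"tz":0,"twist":0},{"tx":-0.002,"ty":0.04,"tz":0,"twist":0},{"tx":-0.002,"ty":0.04,"tz":0,"twist":0},{"tx":-0.002,"ty":0.04,"tz":0,"twist":0},{"tx":-0.002,"ty":0.04,"tz":0,"twist":0},{"tx":-0.002,"ty":0.04,"tz":0,"twist":0},{"tx":-0.002,"ty":0.04,"tz":0,"twist":0},{"tx":0,"ty":0.0382,"tz":0.0108,"twist":0},{"tx":0,"ty":0,"tz":0,"twist":0},{"tx":0,"ty":0,"tz":0,"twist":0},{"tx":0,"ty":0,"tz":0,"twist":0}]'

```text
clock: 8.0
position: [0.551, 0.028, 0.1956]
ee_rot: [0.093, -3.139, 0.001]
force: [1.0, 0.2, -0.4]
width: 0.111
gripper_force: 50.0
```

Run:
```python
from h import *
plan([*A[0],.115],np.pi/2+th)
snap('wrist','w4.png')
```

```text
at [0.551  0.028  0.1956] yaw 1.6297 w 0.111 t 8.00 F [ 1.   0.2 -0.4] | twist -0.0007 t -0.0004 -0.0002 0.0806
```

View pics/w4.png

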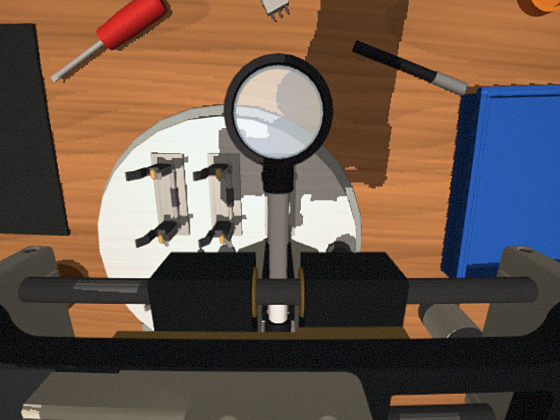

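Wrist view: the held paddle (ring (279,110)) hides a1. The clips a2 (noses about (212,173), (217,232)) and a3 (about (153,173), (161,231)) are visible, and the plates run vertically, so the yaw is right. I'll refine a1 from the noses.

Run:
```python
from h import *
np.set_printoptions(precision=4,suppress=True)
c=arm.calibration('wrist');s=arm.observe()
im=cv2.imread('pics/w4.png');hsv=cv2.cvtColor(im,cv2.COLOR_BGR2HSV)
g=((hsv[...,0]>10)&(hsv[...,0]<30)&(hsv[...,1]>140)&(hsv[...,2]>120)).astype(np.uint8)
N,l,st,ce=cv2.connectedComponentsWithStats(g)
for i in range(1,N):
    if st[i][4]>6 and 110<ce[i][0]<260 and 150<ce[i][1]<250:
        for z in(.088,):
            p=at('wrist',ce[i],z,c)[:2]-s['position'][:2]; print(ce[i],st[i][4],z,p@ex,p@ey)
```

```text
[152.2059 173.3824] 34 0.088 -0.03182324559633179 -0.11672719215887516
[160.1154 238.3077] 26 0.088 0.03254348831204105 -0.11693321954286796
[221.2692 238.2308] 26 0.088 0.032416027241810856 -0.05650877093498817
```

move_arm --motion '[{"tx":0,"ty":-0.0012,"tz":0.03,"twist":0},{"tx":0,"ty":0,"tz":0.03,"twist":0},{"tx":0,"ty":0,"tz":0.02,"twist":0},{"tx":0,"ty":0,"tz":0.01,"twist":0},{"tx":0,"ty":0,"tz":0.007,"twist":0},{"tx":0,"ty":0,"tz":0,"twist":0},{"tx":0,"ty":0,"tz":0,"twist":0}]'

```text
clock: 8.75
position: [0.5521, 0.0278, 0.1]
ee_rot: [-0.094, 3.139, 0.0]
force: [0.3, -0.7, -0.7]
width: 0.111
gripper_force: 50.0
```

move_arm --motion '[{"tx":0,"ty":0,"tz":0.003,"twist":0},{"tx":0,"ty":0,"tz":0.003,"twist":0},{"tx":0,"ty":0,"tz":0,"twist":0},{"tx":0,"ty":0,"tz":0,"twist":0}]'

```text
clock: 9.15
position: [0.5524, 0.0281, 0.0938]
ee_rot: [-0.094, 3.138, 0.0]
force: [2.4, -0.7, 1.9]
width: 0.113
gripper_force: 50.0
```

move_arm --motion '[{"tx":0,"ty":0,"tz":0.002,"twist":0},{"tx":0,"ty":0,"tz":0.002,"twist":0},{"tx":0,"ty":0,"tz":0.002,"twist":0},{"tx":0,"ty":0,"tz":0,"twist":0},{"tx":0,"ty":0,"tz":0,"twist":0}]'

```text
clock: 9.65
position: [0.5512, 0.028, 0.0868]
ee_rot: [0.094, -3.139, 0.0]
force: [1.8, -1.5, -3.5]
width: 0.108
gripper_force: 50.0
```

move_arm --motion '[{"tx":0,"ty":0,"tz":0.002,"twist":0},{"tx":0,"ty":0,"tz":0.002,"twist":0},{"tx":0,"ty":0,"tz":0.002,"twist":0},{"tx":0,"ty":0,"tz":0,"twist":0},{"tx":0,"ty":0,"tz":0,"twist":0}]'

```text
clock: 10.15
position: [0.5512, 0.0284, 0.0814]
ee_rot: [0.095, -3.14, -0.001]
force: [-0.9, 0.0, 4.2]
width: 0.112
gripper_force: 50.0
```

move_arm --motion '[{"tx":0,"ty":0,"tz":0.002,"twist":0},{"tx":0,"ty":0,"tz":0.002,"twist":0},{"tx":0,"ty":0,"tz":0,"twist":0},{"tx":0,"ty":0,"tz":0,"twist":0}]'

```text
clock: 10.55
position: [0.5517, 0.0286, 0.0806]
ee_rot: [-0.094, 3.139, 0.004]
force: [-14.9, 0.8, 46.6]
width: 0.114
gripper_force: 50.0
```

move_arm --motion '[{"tx":0,"ty":0,"tz":0.002,"twist":0},{"tx":0,"ty":0,"tz":0,"twist":0},{"tx":0,"ty":0,"tz":0,"twist":0}]'

```text
clock: 10.85
position: [0.5522, 0.0287, 0.0799]
ee_rot: [-0.094, 3.138, 0.005]
force: [-19.1, 0.5, 60.7]
width: 0.112
gripper_force: 50.0
```

The press stops at TCP 0.080 with little sideways force. The paddle was probably gripped at the fingertips (the fingers had not fully closed when the lift began), which makes this the seat bottom. I unload, open partway, rise and check.

move_arm --motion '[{"tx":0,"ty":0,"tz":-0.004,"twist":0},{"tx":0,"ty":0,"tz":0,"twist":0}]'

```text
clock: 11.05
position: [0.552, 0.0285, 0.0806]
ee_rot: [-0.095, 3.138, 0.002]
force: [-4.3, 0.7, 18.7]
width: 0.11
gripper_force: 50.0
```

move_arm --motion '[{"tx":0,"ty":0,"tz":0,"twist":0},{"tx":0,"ty":0,"tz":0,"twist":0},{"tx":0,"ty":0,"tz":0,"twist":0},{"tx":0,"ty":0,"tz":0,"twist":0}]' --gripper 0.3

```text
clock: 11.45
position: [0.5512, 0.0282, 0.0789]
ee_rot: [0.095, -3.14, 0.0]
force: [0.3, 1.2, 0.1]
width: 0.344
gripper_force: 0.0
```

move_arm --motion '[{"tx":0,"ty":0,"tz":-0.02,"twist":0},{"tx":0,"ty":0,"tz":-0.04,"twist":0},{"tx":0,"ty":0,"tz":-0.04,"twist":0},{"tx":-0.04,"ty":-0.02,"tz":-0.02,"twist":0},{"tx":-0.04,"ty":-0.02,"tz":0,"twist":0},{"tx":0,"ty":0,"tz":0,"twist":0},{"tx":0,"ty":0,"tz":0,"twist":0}]'

```text
clock: 12.15
position: [0.6337, -0.0077, 0.1983]
ee_rot: [0.093, -3.139, 0.001]
force: [-0.5, 0.2, -0.4]
width: 0.352
gripper_force: 0.0
```

Run:
```python
from h import *
im=snap('wrist');s=arm.observe();c=arm.calibration('wrist');print(s['position'],s['clock'])
o=ortho(im[:,:,::-1].copy(),c,.42,.64,-.13,.1,.094,.0004); cv2.imwrite('pics/o3.png',o);print(o.shape)
```

```text
[ 0.63297375 -0.00694989  0.19830704] 12.2
(550, 575, 3)
```

View pics/o3.png

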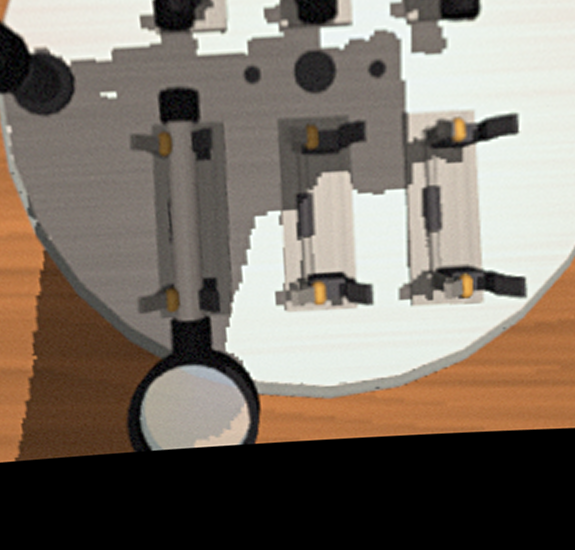

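Paddle 1 is seated: its rod lies straight in a1 with both brass noses (165,143), (172,298) over its edge and the ring outwards. Next is the middle paddle; I check for knocks in the top image.

Run:
```python
from h import *
im=snap('top');rods('top',im,.0165,MAT,120)
plan([.5143,-.380,.15],np.pi/2+.019)
```

```text
[ 0.5543 -0.4624] ang -0.047 len 0.085 n 144
[ 0.5142 -0.3787] ang 0.023 len 0.083 n 143
at [ 0.6327 -0.0066  0.1985] yaw 1.6313 w 0.350 t 12.25 F [ 0.5  0.6 -0.2] | twist 0.0264 t 0.1255 -0.3711 0.0485
```

move_arm --motion '[{"tx":0.01,"ty":-0.03,"tz":0,"twist":0.0264},{"tx":0.0155,"ty":-0.045,"tz":0,"twist":0},{"tx":0.015,"ty":-0.045,"tz":0,"twist":0},{"tx":0.015,"ty":-0.045,"tz":0,"twist":0},{"tx":0.015,"ty":-0.045,"tz":0,"twist":0},{"tx":0.015,"ty":-0.045,"tz":0,"twist":0},{"tx":0.015,"ty":-0.045,"tz":0,"twist":0},{"tx":0.015,"ty":-0.045,"tz":0.02,"twist":0},{"tx":0.01,"ty":-0.0261,"tz":0.0285,"twist":0},{"tx":0,"ty":0,"tz":0.03,"twist":0},{"tx":0,"ty":0,"tz":0,"twist":0},{"tx":0,"ty":0,"tz":0,"twist":0}]' --gripper -0.1

```text
clock: 13.45
position: [0.517, -0.3779, 0.1215]
ee_rot: [0.032, -3.141, -0.002]
force: [0.9, -0.0, 1.0]
width: 0.551
gripper_force: 0.0
```

Run:
```python
from h import *
plan([.5143,-.380,.007],np.pi/2+.019)
```

```text
at [ 0.517  -0.3779  0.1215] yaw 1.5909 w 0.551 t 13.45 F [ 0.9 -0.   1. ] | twist 0.0007 t 0.0028 -0.0021 0.1145
```

move_arm --motion '[{"tx":0.0025,"ty":-0.0015,"tz":0.03,"twist":0},{"tx":0,"ty":0,"tz":0.03,"twist":0},{"tx":0,"ty":0,"tz":0.03,"twist":0},{"tx":0,"ty":0,"tz":0.0145,"twist":0},{"tx":0,"ty":0,"tz":0.01,"twist":0},{"tx":0,"ty":0,"tz":0,"twist":0},{"tx":0,"ty":0,"tz":0,"twist":0}]'

```text
clock: 14.15
position: [0.5153, -0.3814, 0.0082]
ee_rot: [-0.03, 3.14, -0.001]
force: [-0.1, -0.3, 0.8]
width: 0.549
gripper_force: 0.0
```

move_arm --motion '[{"tx":0,"ty":0,"tz":0,"twist":0},{"tx":0,"ty":0,"tz":0,"twist":0},{"tx":0,"ty":0,"tz":0,"twist":0},{"tx":0,"ty":0,"tz":0,"twist":0},{"tx":0,"ty":0,"tz":0,"twist":0},{"tx":0,"ty":0,"tz":0,"twist":0},{"tx":0,"ty":0,"tz":0,"twist":0},{"tx":0,"ty":0,"tz":0,"twist":0}]' --gripper 1 --squeeze 50

```text
clock: 14.95
position: [0.5144, -0.381, 0.0068]
ee_rot: [0.029, -3.141, -0.0]
force: [-0.5, 0.1, 1.7]
width: 0.114
gripper_force: 50.0
```

move_arm --motion '[{"tx":0,"ty":0,"tz":-0.02,"twist":0},{"tx":0,"ty":0,"tz":-0.04,"twist":0},{"tx":0,"ty":0,"tz":-0.04,"twist":0},{"tx":0,"ty":0,"tz":-0.05,"twist":0},{"tx":0,"ty":0,"tz":-0.04,"twist":0},{"tx":0,"ty":0,"tz":0,"twist":0},{"tx":0,"ty":0,"tz":0,"twist":0}]'

```text
clock: 15.65
position: [0.5147, -0.3812, 0.1975]
ee_rot: [-0.03, 3.14, -0.001]
force: [0.0, -0.7, -1.2]
width: 0.118
gripper_force: 50.0
```

Run:
```python
from h import *
plan([.5552,-.0318,.2],np.pi/2+th)
im=snap('wrist')
col=im[:,270:286].astype(int).min(2).mean(1); print(np.round(col[150:330:4]))
```

```text
at [ 0.5147 -0.3812  0.1975] yaw 1.5897 w 0.118 t 15.65 F [ 0.  -0.7 -1.2] | twist -0.0262 t -0.0614 0.3463 -0.0025
[222. 224.  37.  30.  28.  29.  27.  27.  26.  28.  27. 126. 165. 165.
 164. 164. 164. 163. 164. 163. 164. 164. 163. 163. 163. 163. 163. 164.
 163. 163. 162. 163. 116.  67.  70.  76.  78.  78.  70. 196. 252. 252.
 252. 253. 156.]
```

move_arm --motion '[{"tx":-0.006,"ty":0.02,"tz":0,"twist":-0.0262},{"tx":-0.006,"ty":0.04,"tz":0,"twist":0},{"tx":-0.006,"ty":0.04,"tz":0,"twist":0},{"tx":-0.006,"ty":0.04,"tz":0,"twist":0},{"tx":-0.006,"ty":0.04,"tz":0,"twist":0},{"tx":-0.006,"ty":0.04,"tz":0,"twist":0},{"tx":-0.006,"ty":0.04,"tz":0,"twist":0},{"tx":-0.006,"ty":0.04,"tz":0,"twist":0},{"tx":-0.006,"ty":0.04,"tz":0,"twist":0},{"tx":-0.006,"ty":0.0063,"tz":0,"twist":0},{"tx":0,"ty":0,"tz":0,"twist":0},{"tx":0,"ty":0,"tz":0,"twist":0}]'

```text
clock: 16.9
position: [0.5537, -0.0328, 0.1959]
ee_rot: [0.094, -3.138, 0.001]
force: [-0.3, 0.1, -0.8]
width: 0.115
gripper_force: 50.0
```

Run:
```python
from h import *
plan([.5537,-.0318,.1],np.pi/2+th)
```

```text
at [ 0.5537 -0.0328  0.1959] yaw 1.6305 w 0.115 t 16.90 F [-0.3  0.1 -0.8] | twist -0.0002 t -0.0001 0.0010 0.0959
```

move_arm --motion '[{"tx":0,"ty":0.0005,"tz":0.03,"twist":0},{"tx":0,"ty":0,"tz":0.03,"twist":0},{"tx":0,"ty":0,"tz":0.02,"twist":0},{"tx":0,"ty":0,"tz":0.01,"twist":0},{"tx":0,"ty":0,"tz":0.006,"twist":0},{"tx":0,"ty":0,"tz":0,"twist":0},{"tx":0,"ty":0,"tz":0.002,"twist":0},{"tx":0,"ty":0,"tz":0.002,"twist":0},{"tx":0,"ty":0,"tz":0.002,"twist":0},{"tx":0,"ty":0,"tz":0.002,"twist":0},{"tx":0,"ty":0,"tz":0,"twist":0},{"tx":0,"ty":0,"tz":0,"twist":0}]'

```text
clock: 18.1
position: [0.5544, -0.0314, 0.0928]
ee_rot: [0.094, -3.14, -0.0]
force: [-0.1, -0.5, -0.2]
width: 0.116
gripper_force: 50.0
```

move_arm --motion '[{"tx":0,"ty":0,"tz":0.002,"twist":0},{"tx":0,"ty":0,"tz":0.002,"twist":0},{"tx":0,"ty":0,"tz":0.002,"twist":0},{"tx":0,"ty":0,"tz":0,"twist":0},{"tx":0,"ty":0,"tz":0,"twist":0}]'

```text
clock: 18.6
position: [0.5551, -0.0315, 0.0871]
ee_rot: [-0.094, 3.139, -0.0]
force: [2.0, -0.6, 2.6]
width: 0.117
gripper_force: 50.0
```

move_arm --motion '[{"tx":0,"ty":0,"tz":0.002,"twist":0},{"tx":0,"ty":0,"tz":0.002,"twist":0},{"tx":0,"ty":0,"tz":0.002,"twist":0},{"tx":0,"ty":0,"tz":0,"twist":0},{"tx":0,"ty":0,"tz":0,"twist":0}]'

```text
clock: 19.1
position: [0.5537, -0.0318, 0.0802]
ee_rot: [0.094, -3.139, 0.001]
force: [1.7, -2.3, -3.7]
width: 0.112
gripper_force: 50.0
```

move_arm --motion '[{"tx":0,"ty":0,"tz":0.002,"twist":0},{"tx":0,"ty":0,"tz":0.001,"twist":0},{"tx":0,"ty":0,"tz":0,"twist":0},{"tx":0,"ty":0,"tz":0,"twist":0}]'

```text
clock: 19.5
position: [0.554, -0.0315, 0.0775]
ee_rot: [0.094, -3.139, 0.0]
force: [0.4, -3.3, -5.8]
width: 0.118
gripper_force: 50.0
```

move_arm --motion '[{"tx":0,"ty":0,"tz":0.002,"twist":0},{"tx":0,"ty":0,"tz":0.001,"twist":0},{"tx":0,"ty":0,"tz":0,"twist":0},{"tx":0,"ty":0,"tz":0,"twist":0}]'

```text
clock: 19.9
position: [0.5545, -0.0312, 0.076]
ee_rot: [-0.094, 3.139, 0.002]
force: [-5.0, -0.9, 13.0]
width: 0.113
gripper_force: 50.0
```

Bottomed at 0.076, as expected. Release, rise and go for the third paddle.

move_arm --motion '[{"tx":0,"ty":0,"tz":-0.001,"twist":0},{"tx":0,"ty":0,"tz":0,"twist":0},{"tx":0,"ty":0,"tz":0,"twist":0},{"tx":0,"ty":0,"tz":0,"twist":0},{"tx":0,"ty":0,"tz":0,"twist":0}]' --gripper 0.3

```text
clock: 20.4
position: [0.5544, -0.0313, 0.0757]
ee_rot: [0.094, -3.14, -0.0]
force: [-0.4, -0.0, 0.2]
width: 0.348
gripper_force: 0.0
```

move_arm --motion '[{"tx":0,"ty":0,"tz":-0.02,"twist":0},{"tx":0,"ty":0,"tz":-0.04,"twist":0},{"tx":0,"ty":0,"tz":-0.04,"twist":0},{"tx":0,"ty":0,"tz":-0.02,"twist":0},{"tx":0,"ty":-0.04,"tz":0,"twist":0},{"tx":0,"ty":-0.045,"tz":0,"twist":0},{"tx":0,"ty":-0.045,"tz":0,"twist":0},{"tx":0,"ty":0,"tz":0,"twist":0}]'

```text
clock: 21.2
position: [0.5611, -0.1693, 0.1963]
ee_rot: [-0.08, 3.14, -0.007]
force: [-0.4, -0.5, -0.1]
width: 0.35
gripper_force: 0.0
```

Run:
```python
from h import *
im=snap('top');rods('top',im,.0165,MAT,120)
plan([.5548,-.4625,.15],np.pi/2-.048)
```

```text
[ 0.554  -0.4624] ang -0.047 len 0.082 n 143
at [ 0.5614 -0.1655  0.1959] yaw 1.6243 w 0.353 t 21.25 F [-0.8  1.6 -0.2] | twist 0.0646 t -0.0076 -0.2970 0.0459
```

move_arm --motion '[{"tx":0,"ty":0,"tz":0,"twist":0.0646},{"tx":-0.008,"ty":-0.045,"tz":0,"twist":0},{"tx":0,"ty":-0.045,"tz":0,"twist":0},{"tx":0,"ty":-0.045,"tz":0,"twist":0},{"tx":0,"ty":-0.045,"tz":0,"twist":0},{"tx":0,"ty":-0.045,"tz":0.02,"twist":0},{"tx":0,"ty":-0.045,"tz":0.02,"twist":0},{"tx":0,"ty":-0.031,"tz":0.03,"twist":0},{"tx":0,"ty":0,"tz":0,"twist":0},{"tx":0,"ty":0,"tz":0,"twist":0},{"tx":0,"ty":0,"tz":0,"twist":0}]' --gripper -0.1

```text
clock: 22.35
position: [0.5592, -0.4605, 0.1263]
ee_rot: [0.062, 3.14, 0.001]
force: [-0.2, 0.3, -0.2]
width: 0.548
gripper_force: 0.0
```

Run:
```python
from h import *
plan([.5548,-.4625,.007],np.pi/2-.048)
```

```text
at [ 0.5592 -0.4605  0.1263] yaw 1.5314 w 0.548 t 22.35 F [-0.2  0.3 -0.2] | twist 0.0055 t 0.0043 -0.0022 0.1193
```

move_arm --motion '[{"tx":0.003,"ty":-0.002,"tz":0.03,"twist":0.0055},{"tx":0,"ty":0,"tz":0.03,"twist":0},{"tx":0,"ty":0,"tz":0.03,"twist":0},{"tx":0,"ty":0,"tz":0.0193,"twist":0},{"tx":0,"ty":0,"tz":0.01,"twist":0},{"tx":0,"ty":0,"tz":0,"twist":0},{"tx":0,"ty":0,"tz":0,"twist":0}]'

```text
clock: 23.05
position: [0.5557, -0.4642, 0.0081]
ee_rot: [0.077, 3.139, -0.002]
force: [0.1, -1.0, 0.3]
width: 0.547
gripper_force: 0.0
```

move_arm --motion '[{"tx":0,"ty":0,"tz":0,"twist":0},{"tx":0,"ty":0,"tz":0,"twist":0},{"tx":0,"ty":0,"tz":0,"twist":0},{"tx":0,"ty":0,"tz":0,"twist":0},{"tx":0,"ty":0,"tz":0,"twist":0},{"tx":0,"ty":0,"tz":0,"twist":0},{"tx":0,"ty":0,"tz":0,"twist":0},{"tx":0,"ty":0,"tz":0,"twist":0}]' --gripper 1 --squeeze 50

```text
clock: 23.85
position: [0.5545, -0.4642, 0.0066]
ee_rot: [0.079, 3.141, 0.0]
force: [-0.1, 0.3, 2.1]
width: 0.113
gripper_force: 50.0
```

move_arm --motion '[{"tx":0,"ty":0,"tz":-0.02,"twist":0},{"tx":0,"ty":0,"tz":-0.04,"twist":0},{"tx":0,"ty":0,"tz":-0.04,"twist":0},{"tx":0,"ty":0,"tz":-0.05,"twist":0},{"tx":0,"ty":0,"tz":-0.04,"twist":0},{"tx":0,"ty":0,"tz":0,"twist":0},{"tx":0,"ty":0,"tz":0,"twist":0}]'

```text
clock: 24.55
position: [0.5548, -0.4644, 0.1973]
ee_rot: [0.079, 3.139, -0.001]
force: [-0.1, -0.1, -2.5]
width: 0.117
gripper_force: 50.0
```

Run:
```python
from h import *
plan([.5588,-.0917,.2],np.pi/2+th)
im=snap('wrist')
col=im[:,272:284].astype(int).min(2).mean(1); print(np.round(col[180:206:2]),np.round(col[300:340:2]))
```

```text
at [ 0.5548 -0.4644  0.1973] yaw 1.5206 w 0.117 t 24.55 F [-0.1 -0.1 -2.5] | twist -0.0702 t -0.0264 0.3718 -0.0027
[ 31.  31.  31.  30.  33.  29.  33. 159. 184. 181. 181. 181. 182.] [ 82.  77.  98. 218. 255. 255. 255. 255. 255. 255. 255. 255. 255. 230.
  15.  61.  55.  54.  55.  53.]
```

move_arm --motion '[{"tx":-0.0024,"ty":0.02,"tz":0,"twist":-0.0702},{"tx":-0.0024,"ty":0.04,"tz":0,"twist":0},{"tx":-0.0024,"ty":0.04,"tz":0,"twist":0},{"tx":-0.0024,"ty":0.04,"tz":0,"twist":0},{"tx":-0.0024,"ty":0.04,"tz":0,"twist":0},{"tx":-0.0024,"ty":0.04,"tz":0,"twist":0},{"tx":-0.0024,"ty":0.04,"tz":0,"twist":0},{"tx":-0.0024,"ty":0.04,"tz":0,"twist":0},{"tx":-0.0024,"ty":0.04,"tz":0,"twist":0},{"tx":-0.0028,"ty":0.0318,"tz":0,"twist":0},{"tx":0,"ty":0,"tz":0,"twist":0},{"tx":0,"ty":0,"tz":0,"twist":0}]'

```text
clock: 25.8
position: [0.5579, -0.0908, 0.1949]
ee_rot: [0.098, -3.137, -0.0]
force: [0.1, -0.4, -0.6]
width: 0.117
gripper_force: 50.0
```

Run:
```python
from h import *
plan([.5568,-.0917,.1],np.pi/2+th)
```

```text
at [ 0.5579 -0.0908  0.1949] yaw 1.6331 w 0.117 t 25.80 F [ 0.1 -0.4 -0.6] | twist 0.0015 t 0.0011 -0.0008 0.0949
```

move_arm --motion '[{"tx":0.0006,"ty":-0.0004,"tz":0.03,"twist":0.001},{"tx":0,"ty":0,"tz":0.03,"twist":0},{"tx":0,"ty":0,"tz":0.02,"twist":0},{"tx":0,"ty":0,"tz":0.01,"twist":0},{"tx":0,"ty":0,"tz":0.006,"twist":0},{"tx":0,"ty":0,"tz":0,"twist":0},{"tx":0,"ty":0,"tz":0.002,"twist":0},{"tx":0,"ty":0,"tz":0.002,"twist":0},{"tx":0,"ty":0,"tz":0.002,"twist":0},{"tx":0,"ty":0,"tz":0.002,"twist":0},{"tx":0,"ty":0,"tz":0,"twist":0},{"tx":0,"ty":0,"tz":0,"twist":0}]'

```text
clock: 27.0
position: [0.5582, -0.0923, 0.0926]
ee_rot: [-0.092, 3.14, 0.0]
force: [-0.6, 0.5, -0.6]
width: 0.114
gripper_force: 50.0
```

move_arm --motion '[{"tx":0,"ty":0,"tz":0.002,"twist":0},{"tx":0,"ty":0,"tz":0.002,"twist":0},{"tx":0,"ty":0,"tz":0.002,"twist":0},{"tx":0,"ty":0,"tz":0,"twist":0},{"tx":0,"ty":0,"tz":0,"twist":0}]'

```text
clock: 27.5
position: [0.5592, -0.0921, 0.0869]
ee_rot: [-0.092, 3.138, 0.0]
force: [1.7, 1.8, 2.3]
width: 0.112
gripper_force: 50.0
```

move_arm --motion '[{"tx":0,"ty":0,"tz":0.002,"twist":0},{"tx":0,"ty":0,"tz":0.002,"twist":0},{"tx":0,"ty":0,"tz":0.002,"twist":0},{"tx":0,"ty":0,"tz":0,"twist":0},{"tx":0,"ty":0,"tz":0,"twist":0}]'

```text
clock: 28.0
position: [0.5577, -0.0923, 0.0799]
ee_rot: [0.092, -3.139, 0.0]
force: [1.0, -0.1, -4.6]
width: 0.116
gripper_force: 50.0
```

move_arm --motion '[{"tx":0,"ty":0,"tz":0.002,"twist":0},{"tx":0,"ty":0,"tz":0.002,"twist":0},{"tx":0,"ty":0,"tz":0.001,"twist":0},{"tx":0,"ty":0,"tz":0,"twist":0},{"tx":0,"ty":0,"tz":0,"twist":0}]'

```text
clock: 28.5
position: [0.5581, -0.0924, 0.0758]
ee_rot: [0.092, -3.14, -0.0]
force: [-1.6, 0.2, 5.9]
width: 0.117
gripper_force: 50.0
```

move_arm --motion '[{"tx":0,"ty":0,"tz":0.001,"twist":0},{"tx":0,"ty":0,"tz":0,"twist":0},{"tx":0,"ty":0,"tz":0,"twist":0}]'

```text
clock: 28.8
position: [0.5585, -0.0928, 0.0756]
ee_rot: [-0.091, 3.139, -0.0]
force: [-2.7, -0.1, 14.7]
width: 0.112
gripper_force: 50.0
```

move_arm --motion '[{"tx":0,"ty":0,"tz":-0.002,"twist":0},{"tx":0,"ty":0,"tz":0,"twist":0},{"tx":0,"ty":0,"tz":0,"twist":0},{"tx":0,"ty":0,"tz":0,"twist":0},{"tx":0,"ty":0,"tz":0,"twist":0}]' --gripper 0.3

```text
clock: 29.3
position: [0.5581, -0.0922, 0.0763]
ee_rot: [0.092, -3.14, -0.0]
force: [-0.2, 0.3, 0.1]
width: 0.346
gripper_force: 0.0
```

move_arm --motion '[{"tx":0,"ty":0,"tz":-0.02,"twist":0},{"tx":0,"ty":0,"tz":-0.04,"twist":0},{"tx":-0.03,"ty":0.03,"tz":-0.04,"twist":0},{"tx":-0.045,"ty":0.03,"tz":-0.03,"twist":0},{"tx":0,"ty":0,"tz":0,"twist":0},{"tx":0,"ty":0,"tz":0,"twist":0},{"tx":0,"ty":0,"tz":0,"twist":0}]'

```text
clock: 30.0
position: [0.6162, -0.0396, 0.1942]
ee_rot: [0.09, -3.138, 0.001]
force: [-0.2, 0.2, -0.1]
width: 0.356
gripper_force: 0.0
```

Run:
```python
from h import *
im=snap('wrist');s=arm.observe();c=arm.calibration('wrist');print(s['position'],s['clock'])
o=ortho(im[:,:,::-1].copy(),c,.45,.68,-.15,.13,.094,.0005); cv2.imwrite('pics/o4.png',o);print(o.shape)
for d in arm.place_of('wrist','knob_grip')[:2]: print(d['conf'],px(d),at('wrist',px(d),.103))
for d in arm.regions_of('top','knob_grip')[:0]: pass
```

```text
[ 0.61602067 -0.03977711  0.19412167] 30.05
(461, 560, 3)
0.62 [432.488 216.72 ] [0.61298366 0.09889113 0.103     ]
0.49 [290.584 201.012] [ 0.60567101 -0.03023368  0.103     ]
```

View pics/o4.png

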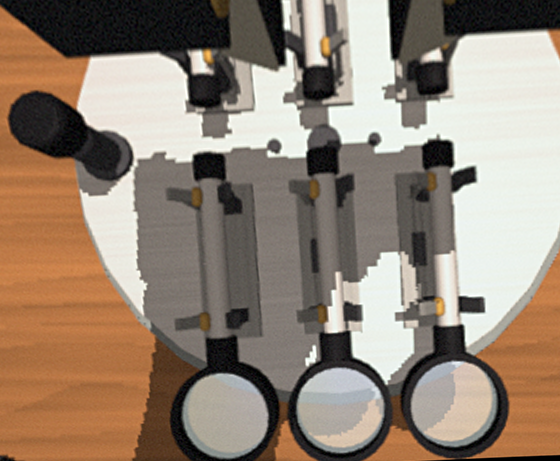

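All three paddles are seated, with rods straight, the noses over them (e.g. (197,197)/(205,322), (314,188)/(321,314), (432,182)/(439,308)) and rings outwards. The knob top is at about (38,118) in the picture, world (0.613,0.100). Next I grip the knob.

Run:
```python
from h import *
plan([.613,.1005,.084],np.pi/2+th)
```

```text
at [ 0.6163 -0.0397  0.1944] yaw 1.6278 w 0.353 t 30.15 F [ 0.  -0.5 -0.2] | twist -0.0019 t -0.0052 0.1402 0.1104
```

move_arm --motion '[{"tx":-0.0012,"ty":0.0352,"tz":0,"twist":-0.0019},{"tx":-0.002,"ty":0.035,"tz":0,"twist":0},{"tx":-0.001,"ty":0.035,"tz":0,"twist":0},{"tx":-0.001,"ty":0.035,"tz":0.02,"twist":0},{"tx":0,"ty":0,"tz":0.01,"twist":0},{"tx":0,"ty":0,"tz":0,"twist":0},{"tx":0,"ty":0,"tz":0,"twist":0}]' --gripper -0.3

```text
clock: 30.85
position: [0.6139, 0.0996, 0.1651]
ee_rot: [0.093, -3.14, 0.002]
force: [0.3, -0.2, 0.9]
width: 0.651
gripper_force: 0.0
```

Run:
```python
from h import *
plan([.613,.1005,.084],np.pi/2+th)
im=snap('wrist','w5.png')
```

```text
at [0.6139 0.0996 0.1651] yaw 1.6303 w 0.651 t 30.85 F [ 0.3 -0.2  0.9] | twist -0.0003 t 0.0008 0.0009 0.0811
```

View pics/w5.png

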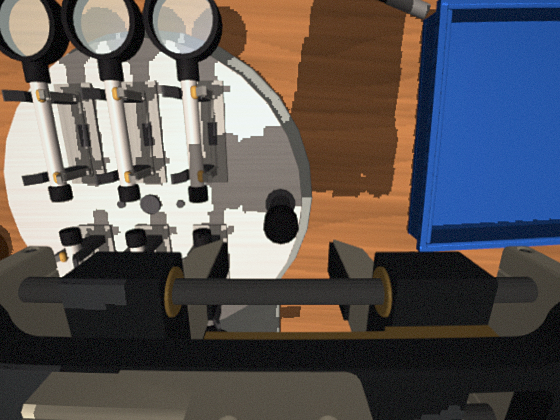

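The knob top is at (281,224), about 3 mm nearer the robot than planned. I correct for that, go down and grip.

move_arm --motion '[{"tx":0.003,"ty":0.0015,"tz":0.02,"twist":0},{"tx":0,"ty":0,"tz":0.03,"twist":0},{"tx":0,"ty":0,"tz":0.02,"twist":0},{"tx":0,"ty":0,"tz":0.01,"twist":0},{"tx":0,"ty":0,"tz":0,"twist":0},{"tx":0,"ty":0,"tz":0,"twist":0}]'

```text
clock: 31.5
position: [0.6117, 0.1022, 0.0862]
ee_rot: [-0.095, 3.139, 0.0]
force: [-0.3, 0.3, 0.6]
width: 0.653
gripper_force: 0.0
```

move_arm --motion '[{"tx":0,"ty":0,"tz":0,"twist":0},{"tx":0,"ty":0,"tz":0,"twist":0},{"tx":0,"ty":0,"tz":0,"twist":0},{"tx":0,"ty":0,"tz":0,"twist":0},{"tx":0,"ty":0,"tz":0,"twist":0},{"tx":0,"ty":0,"tz":0,"twist":0}]' --gripper 1 --squeeze 35

```text
clock: 32.1
position: [0.6112, 0.102, 0.0854]
ee_rot: [-0.095, 3.14, -0.001]
force: [-0.6, -3.4, 2.9]
width: 0.297
gripper_force: 35.0
```

move_arm --motion '[{"tx":0,"ty":0,"tz":-0.004,"twist":0},{"tx":0,"ty":0,"tz":-0.004,"twist":0},{"tx":0,"ty":0,"tz":-0.004,"twist":0},{"tx":0,"ty":0,"tz":-0.002,"twist":0},{"tx":0,"ty":0,"tz":0,"twist":0},{"tx":0,"ty":0,"tz":0,"twist":0}]'

```text
clock: 32.7
position: [0.6102, 0.102, 0.0986]
ee_rot: [0.096, -3.139, 0.002]
force: [1.3, -5.0, -9.2]
width: 0.296
gripper_force: 35.0
```

move_arm --motion '[{"tx":0.0169,"ty":-0.0011,"tz":0,"twist":0},{"tx":0.0167,"ty":-0.0033,"tz":0,"twist":0},{"tx":0.016,"ty":-0.0054,"tz":0,"twist":0},{"tx":0.0154,"ty":-0.0076,"tz":0,"twist":0},{"tx":0,"ty":0,"tz":0,"twist":0},{"tx":0,"ty":0,"tz":0,"twist":0}]'

```text
clock: 33.3
position: [0.5467, 0.0802, 0.0992]
ee_rot: [-0.095, 3.14, -0.001]
force: [3.7, -6.2, -8.8]
width: 0.296
gripper_force: 35.0
```

move_arm --motion '[{"tx":0.0139,"ty":-0.0095,"tz":0,"twist":0},{"tx":0.013,"ty":-0.0112,"tz":0,"twist":0},{"tx":0.0112,"ty":-0.013,"tz":0,"twist":0},{"tx":0.0095,"ty":-0.0139,"tz":0,"twist":0},{"tx":0,"ty":0,"tz":0,"twist":0},{"tx":0,"ty":0,"tz":0,"twist":0}]'

```text
clock: 33.9
position: [0.5032, 0.0307, 0.0995]
ee_rot: [-0.095, 3.138, 0.0]
force: [4.6, -3.1, -9.3]
width: 0.298
gripper_force: 35.0
```

move_arm --motion '[{"tx":0.0076,"ty":-0.0154,"tz":0,"twist":0},{"tx":0.0054,"ty":-0.016,"tz":0,"twist":0},{"tx":0.0033,"ty":-0.0167,"tz":0,"twist":0},{"tx":0.0011,"ty":-0.0169,"tz":0,"twist":0},{"tx":0,"ty":0,"tz":0,"twist":0},{"tx":0,"ty":0,"tz":0,"twist":0}]'

```text
clock: 34.5
position: [0.4895, -0.0346, 0.0993]
ee_rot: [-0.096, 3.139, 0.001]
force: [3.1, 0.6, -9.5]
width: 0.298
gripper_force: 35.0
```

move_arm --motion '[{"tx":-0.0011,"ty":-0.0169,"tz":0,"twist":0},{"tx":-0.0033,"ty":-0.0167,"tz":0,"twist":0},{"tx":-0.0054,"ty":-0.016,"tz":0,"twist":0},{"tx":-0.0076,"ty":-0.0154,"tz":0,"twist":0},{"tx":0,"ty":0,"tz":0,"twist":0},{"tx":0,"ty":0,"tz":0,"twist":0}]'

```text
clock: 35.1
position: [0.5101, -0.0979, 0.0987]
ee_rot: [0.097, -3.139, -0.001]
force: [-0.0, -0.9, -8.7]
width: 0.298
gripper_force: 35.0
```

Forces are small, so I continue.

move_arm --motion '[{"tx":-0.0095,"ty":-0.0139,"tz":0,"twist":0},{"tx":-0.0112,"ty":-0.013,"tz":0,"twist":0},{"tx":-0.013,"ty":-0.0112,"tz":0,"twist":0},{"tx":-0.0139,"ty":-0.0095,"tz":0,"twist":0},{"tx":0,"ty":0,"tz":0,"twist":0},{"tx":0,"ty":0,"tz":0,"twist":0}]'

```text
clock: 35.7
position: [0.5602, -0.1433, 0.0985]
ee_rot: [0.097, -3.138, 0.001]
force: [-2.5, -4.4, -8.8]
width: 0.297
gripper_force: 35.0
```

move_arm --motion '[{"tx":-0.0154,"ty":-0.0076,"tz":0,"twist":0},{"tx":-0.016,"ty":-0.0054,"tz":0,"twist":0},{"tx":-0.0127,"ty":-0.0033,"tz":0,"twist":0},{"tx":-0.01,"ty":-0.0008,"tz":0,"twist":0},{"tx":0,"ty":0,"tz":0,"twist":0},{"tx":0,"ty":0,"tz":0,"twist":0}]'

```text
clock: 36.3
position: [0.616, -0.1576, 0.0989]
ee_rot: [0.096, -3.14, 0.002]
force: [0.7, -6.7, -8.7]
width: 0.296
gripper_force: 35.0
```

move_arm --motion '[{"tx":-0.004,"ty":0,"tz":0,"twist":0},{"tx":-0.004,"ty":0,"tz":0,"twist":0},{"tx":-0.003,"ty":0.0002,"tz":0,"twist":0},{"tx":0,"ty":0,"tz":0,"twist":0},{"tx":0,"ty":0,"tz":0,"twist":0},{"tx":0,"ty":0,"tz":0,"twist":0}]'

```text
clock: 36.9
position: [0.6268, -0.1573, 0.0991]
ee_rot: [-0.096, 3.14, -0.003]
force: [0.8, -8.8, -8.6]
width: 0.3
gripper_force: 35.0
```

move_arm --motion '[{"tx":-0.002,"ty":0,"tz":0,"twist":0},{"tx":0,"ty":0,"tz":0,"twist":0},{"tx":0,"ty":0,"tz":0,"twist":0}]'

```text
clock: 37.2
position: [0.6285, -0.1572, 0.099]
ee_rot: [0.096, -3.14, 0.003]
force: [1.3, -8.6, -8.8]
width: 0.299
gripper_force: 35.0
```

move_arm --motion '[{"tx":-0.002,"ty":0,"tz":0,"twist":0},{"tx":0,"ty":0,"tz":0,"twist":0},{"tx":0,"ty":0,"tz":0,"twist":0}]'

```text
clock: 37.5
position: [0.6304, -0.1571, 0.099]
ee_rot: [0.095, -3.14, 0.003]
force: [0.4, -8.7, -8.8]
width: 0.299
gripper_force: 35.0
```

move_arm --motion '[{"tx":-0.002,"ty":0,"tz":0,"twist":0},{"tx":0,"ty":0,"tz":0,"twist":0},{"tx":0,"ty":0,"tz":0,"twist":0}]'

```text
clock: 37.8
position: [0.6311, -0.157, 0.0985]
ee_rot: [0.095, -3.137, 0.002]
force: [-2.7, -8.5, -8.9]
width: 0.296
gripper_force: 35.0
```

move_arm --motion '[{"tx":-0.0015,"ty":0,"tz":0,"twist":0},{"tx":0,"ty":0,"tz":0,"twist":0},{"tx":0,"ty":0,"tz":0,"twist":0}]'

```text
clock: 38.1
position: [0.6313, -0.157, 0.098]
ee_rot: [0.094, -3.135, 0.002]
force: [-6.8, -9.3, -8.7]
width: 0.301
gripper_force: 35.0
```

move_arm --motion '[{"tx":0,"ty":0,"tz":0.004,"twist":0},{"tx":0,"ty":0,"tz":0.004,"twist":0},{"tx":0,"ty":0,"tz":0.004,"twist":0},{"tx":0,"ty":0,"tz":0.002,"twist":0},{"tx":0,"ty":0,"tz":0,"twist":0},{"tx":0,"ty":0,"tz":0,"twist":0}]'

```text
clock: 38.7
position: [0.6303, -0.1572, 0.0854]
ee_rot: [0.093, -3.134, 0.001]
force: [-15.1, -6.5, 7.0]
width: 0.296
gripper_force: 35.0
```

The plunger is back at its starting height (0.0854), against the stop. I release it and back off.

move_arm --motion '[{"tx":0.002,"ty":0,"tz":0,"twist":0},{"tx":0,"ty":0,"tz":0,"twist":0},{"tx":0,"ty":0,"tz":0,"twist":0},{"tx":0,"ty":0,"tz":0,"twist":0},{"tx":0,"ty":0,"tz":0,"twist":0},{"tx":0,"ty":0,"tz":0,"twist":0}]' --gripper -0.3

```text
clock: 39.3
position: [0.6326, -0.1556, 0.0851]
ee_rot: [-0.097, 3.14, 0.0]
force: [0.2, 0.5, 0.4]
width: 0.646
gripper_force: 0.0
```

move_arm --motion '[{"tx":0,"ty":0,"tz":-0.03,"twist":0},{"tx":0,"ty":0,"tz":-0.04,"twist":0},{"tx":0,"ty":0.02,"tz":-0.04,"twist":0},{"tx":0,"ty":0.045,"tz":0,"twist":0},{"tx":0,"ty":0.045,"tz":0,"twist":0},{"tx":0,"ty":0,"tz":0,"twist":0},{"tx":0,"ty":0,"tz":0,"twist":0},{"tx":0,"ty":0,"tz":0,"twist":0}]'

```text
clock: 40.1
position: [0.6256, -0.0473, 0.1951]
ee_rot: [0.095, -3.14, 0.001]
force: [-0.4, -1.4, 0.7]
width: 0.649
gripper_force: 0.0
```

Run:
```python
from h import *
s=arm.observe();print(s['position'],yaw_of(s),s['clock'])
im=snap('wrist','w6.png');
print('w');rods('wrist',im,.087,(.5,.6,-.14,.08),140,80)
t=snap('top','t6.png')
c=arm.calibration('top')
# tray: blue blob rim
hsv=cv2.cvtColor(cv2.imread('pics/t6.png'),cv2.COLOR_BGR2HSV)
g=((hsv[...,0]>105)&(hsv[...,0]<130)&(hsv[...,1]>120)&(hsv[...,2]>50)).astype(np.uint8)
N,l,st,ce=cv2.connectedComponentsWithStats(g)
for i in range(1,N):
    if st[i][4]>2000:
        ys,xs=np.where(l==i);r=cv2.boxPoints(cv2.minAreaRect(np.stack([xs,ys],1).astype(np.float32)))
        print(ce[i],st[i][4],[np.round(at('top',p,.045)[:2],3) for p in r])
```

```text
[ 0.62561055 -0.04734462  0.19508425] 1.6311274577754875 40.1
w
[497.23305377  59.8175629 ] 10135 [array([ 0.819, -0.432]), array([ 1.097, -0.466]), array([ 1.061, -0.827]), array([ 0.788, -0.782])]
[142.867022   196.44854449] 7317 [array([0.626, 0.525]), array([0.655, 0.254]), array([0.423, 0.224]), array([0.397, 0.486])]
```

View pics/w6.png

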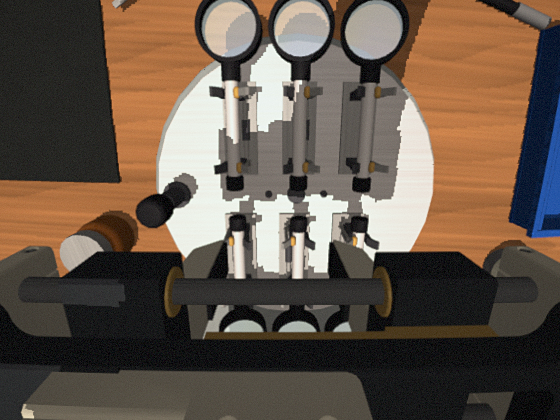

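The table has made its half turn. The three cured paddles are now on the near side (rods at (365,130), (300,130), (234,130), noses shut over them) and the knob is on the right at (155,208). I check the rod positions and the tray, then take the left one.

Run:
```python
from h import *
c=arm.calibration('wrist')
for p in([.551,.0284],[.5545,-.0315],[.5581,-.0922]): print('seat',proj('wrist',[*p,.087],c))
for uv in((365,130),(300,130),(234,130)): print(at('wrist',uv,.087,c))
print('tray',at('top',(142.9,196.4),.02)[:2])
plan([.551,.0286,.13],np.pi/2+th)
for p in arm.place_of('wrist','tray')[:2]: print(p['conf'],at('wrist',px(p),0))
```

```text
seat [370.49926233 130.10186173]
seat [302.52285237 129.81486835]
seat [233.39578081 129.89168645]
[0.55122732 0.02352169 0.087     ]
[ 0.55479113 -0.03370196  0.087     ]
[ 0.55816278 -0.09166653  0.087     ]
tray [0.52560835 0.37450508]
at [ 0.6256 -0.0479  0.1951] yaw 1.6298 w 0.649 t 40.20 F [-0.1  0.   0.3] | twist -0.0006 t 0.0699 0.0808 0.0651
```

move_arm --motion '[{"tx":0.02,"ty":0.02,"tz":0,"twist":0},{"tx":0.025,"ty":0.03,"tz":0,"twist":0},{"tx":0.025,"ty":0.03,"tz":0.02,"twist":0},{"tx":0,"ty":0,"tz":0.02,"twist":0},{"tx":0,"ty":0,"tz":0.025,"twist":0},{"tx":0,"ty":0,"tz":0,"twist":0},{"tx":0,"ty":0,"tz":0,"twist":0}]' --gripper 0.3

```text
clock: 40.95
position: [0.551, 0.0285, 0.1303]
ee_rot: [0.094, -3.14, 0.001]
force: [-0.6, 0.0, 0.5]
width: 0.349
gripper_force: 0.0
```

Run:
```python
from h import *
plan([.551,.0280,.0755],np.pi/2+th)
im=snap('wrist')
b=im[120:240:10,255:305].astype(int).min(2)
for r in b: print(''.join('#' if v<60 else ('+' if v<160 else '.') for v in r))
```

```text
at [0.551  0.0285 0.1303] yaw 1.6307 w 0.349 t 40.95 F [-0.6  0.   0.5] | twist -0.0001 t 0.0001 -0.0005 0.0548
..................................................
..................................................
.+...........................................+####
##############++++++++++.++++++###########++++++++
++++++++++#######################+++++++++++++++++
++++++++++#######################+++++++++++++++++
++++++++#####+++++++++++++++++####++#+++++++++++++
#############+++++++++++++######++++++++++++++++++
++++++++++++++++++++++++++++++++++++++++++++++++++
++++++++++++++++++++++++++++++######++++++++++++++
++++++++++++++++++++++++++++++######++++++++++++++
......++++++++++++++++++++++++++.++........+......
```

move_arm --motion '[{"tx":0,"ty":-0.0007,"tz":0.02,"twist":0},{"tx":0,"ty":0,"tz":0.02,"twist":0},{"tx":0,"ty":0,"tz":0.01,"twist":0},{"tx":0,"ty":0,"tz":0.0048,"twist":0},{"tx":0,"ty":0,"tz":0,"twist":0},{"tx":0,"ty":0,"tz":0,"twist":0}]'

```text
clock: 41.6
position: [0.5516, 0.0287, 0.0761]
ee_rot: [-0.096, 3.139, 0.0]
force: [0.1, 0.2, 0.0]
width: 0.346
gripper_force: 0.0
```

move_arm --motion '[{"tx":0,"ty":0,"tz":0,"twist":0},{"tx":0,"ty":0,"tz":0,"twist":0},{"tx":0,"ty":0,"tz":0,"twist":0},{"tx":0,"ty":0,"tz":0,"twist":0},{"tx":0,"ty":0,"tz":0,"twist":0},{"tx":0,"ty":0,"tz":0,"twist":0}]' --gripper 1 --squeeze 50

```text
clock: 42.2
position: [0.5512, 0.0286, 0.0756]
ee_rot: [-0.096, 3.14, -0.0]
force: [0.0, -1.9, 3.9]
width: 0.114
gripper_force: 50.0
```

move_arm --motion '[{"tx":0,"ty":0,"tz":-0.003,"twist":0},{"tx":0,"ty":0,"tz":-0.003,"twist":0},{"tx":0,"ty":0,"tz":-0.004,"twist":0},{"tx":0,"ty":0,"tz":-0.01,"twist":0},{"tx":0,"ty":0,"tz":-0.02,"twist":0},{"tx":0,"ty":0,"tz":-0.04,"twist":0},{"tx":0,"ty":0,"tz":-0.04,"twist":0},{"tx":0,"ty":0,"tz":0,"twist":0},{"tx":0,"ty":0,"tz":0,"twist":0}]'

```text
clock: 43.1
position: [0.5516, 0.0296, 0.1969]
ee_rot: [-0.098, 3.137, 0.002]
force: [-0.5, 0.6, -0.3]
width: 0.116
gripper_force: 50.0
```

Run:
```python
from h import *
t=snap('top','t7.png')
hsv=cv2.cvtColor(cv2.imread('pics/t7.png'),cv2.COLOR_BGR2HSV)
g=((hsv[...,0]>105)&(hsv[...,0]<130)&(hsv[...,1]>120)&(hsv[...,2]>50)).astype(np.uint8)
N,l,st,ce=cv2.connectedComponentsWithStats(g)
for i in range(1,N):
    if st[i][4]>2000: print(ce[i],st[i])
c=arm.calibration('top')
th_t=.06; x=np.array([np.cos(th_t),np.sin(th_t)]);y=np.array([-x[1],x[0]]);tr=np.array([.5256,.3725])
for k in(70,0,-70): print(k,tr+.027*x+k/1000*y)
p=tr+.027*x+.07*y
plan([*p,.18],np.pi/2+th_t)
```

```text
[497.20433498  59.80876847] [  434    13   126    98 10150]
[142.81729334 196.30840233] [  94  151   98   89 7367]
70 [0.54835393 0.44399307]
0 [0.55255141 0.37411903]
-70 [0.5567489  0.30424499]
at [0.5508 0.0295 0.1956] yaw 1.6331 w 0.115 t 43.15 F [-1.  -1.1 -0.8] | twist 0.0015 t -0.0224 0.4139 0.0156
```

move_arm --motion '[{"tx":-0.0025,"ty":0.03,"tz":0,"twist":0},{"tx":-0.0025,"ty":0.045,"tz":0,"twist":0},{"tx":-0.0025,"ty":0.045,"tz":0,"twist":0},{"tx":-0.0025,"ty":0.045,"tz":0,"twist":0},{"tx":-0.0025,"ty":0.045,"tz":0,"twist":0},{"tx":-0.0025,"ty":0.045,"tz":0,"twist":0},{"tx":-0.0025,"ty":0.045,"tz":0,"twist":0},{"tx":-0.0025,"ty":0.045,"tz":0,"twist":0},{"tx":-0.0025,"ty":0.045,"tz":0,"twist":0},{"tx":0,"ty":0.0239,"tz":0.005,"twist":0},{"tx":0,"ty":0,"tz":0,"twist":0},{"tx":0,"ty":0,"tz":0,"twist":0}]'

```text
clock: 44.35
position: [0.547, 0.443, 0.1883]
ee_rot: [0.098, -3.138, 0.004]
force: [0.6, -2.6, -0.7]
width: 0.114
gripper_force: 50.0
```

Run:
```python
from h import *
im=snap('wrist','w7.png');c=arm.calibration('wrist')
plan([.5484,.444,.010],np.pi/2+.06)
hsv=cv2.cvtColor(cv2.imread('pics/w7.png'),cv2.COLOR_BGR2HSV)
g=((hsv[...,0]>105)&(hsv[...,0]<130)&(hsv[...,1]>120)&(hsv[...,2]>40)).astype(np.uint8)
g[250:]=0
for r in(120,160,200,240):
    xs=np.where(g[r])[0]; print('row',r,xs.min(),xs.max(),at('wrist',(xs.min(),r),.045,c)[:2],at('wrist',(xs.max(),r),.045,c)[:2])
for k in(100,150,200,330,380,430):
    ys=np.where(g[:,k])[0]; print('col',k,ys.min() if len(ys) else None, at('wrist',(k,ys.min()),.045,c)[:2] if len(ys) else '')
```

```text
at [0.5479 0.4418 0.1891] yaw 1.6314 w 0.118 t 44.40 F [ 0.1 -0.5 -0.5] | twist 0.0004 t -0.0007 0.0021 0.1791
row 120 74 333 [0.48033703 0.23037616] [0.46605543 0.49028314]
row 160 83 333 [0.52042971 0.23488988] [0.50538462 0.49467562]
row 200 92 332 [0.56348661 0.23942962] [0.54776325 0.49841206]
row 240 101 332 [0.61006714 0.24402965] [0.59360349 0.50365243]
col 100 61 [0.42422978 0.26261474]
col 150 57 [0.41868319 0.31134529]
col 200 54 [0.41381077 0.35898786]
col 330 48 [0.40157436 0.48043964]
col 380 None 
col 430 None
```

View pics/w7.png

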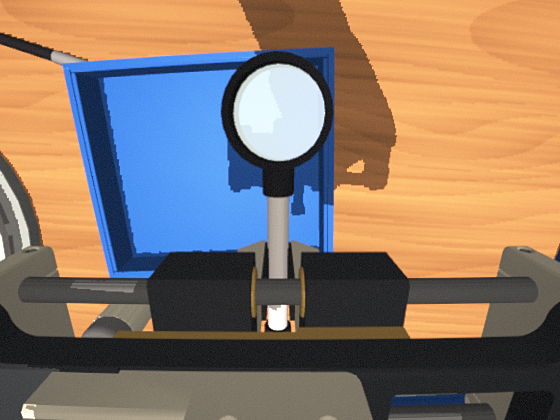

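The tray is seen from above: front rim (70–330, 50–65), right rim at column 333. Its yaw is 0.105 and its centre is (0.5256,0.371). The held paddle is over its +y part, so I lower it there, aligned with the tray.

move_arm --motion '[{"tx":0.0025,"ty":0.0019,"tz":0,"twist":-0.028},{"tx":0,"ty":0,"tz":0.04,"twist":0},{"tx":0,"ty":0,"tz":0.04,"twist":0},{"tx":0,"ty":0,"tz":0.04,"twist":0},{"tx":0,"ty":0,"tz":0.03,"twist":0},{"tx":0,"ty":0,"tz":0.015,"twist":0},{"tx":0,"ty":0,"tz":0.01,"twist":0},{"tx":0,"ty":0,"tz":0.003,"twist":0},{"tx":0,"ty":0,"tz":0,"twist":0},{"tx":0,"ty":0,"tz":0,"twist":0}]'

```text
clock: 45.4
position: [0.5462, 0.4456, 0.0139]
ee_rot: [-0.165, 3.135, 0.002]
force: [-0.1, 0.6, -0.1]
width: 0.116
gripper_force: 50.0
```

move_arm --motion '[{"tx":0,"ty":0,"tz":0.003,"twist":0},{"tx":0,"ty":0,"tz":0.002,"twist":0},{"tx":0,"ty":0,"tz":0,"twist":0},{"tx":0,"ty":0,"tz":0,"twist":0}]'

```text
clock: 45.8
position: [0.5462, 0.4458, 0.0088]
ee_rot: [-0.166, 3.135, 0.003]
force: [-0.0, -0.2, 8.1]
width: 0.116
gripper_force: 50.0
```

move_arm --motion '[{"tx":0,"ty":0,"tz":0,"twist":0},{"tx":0,"ty":0,"tz":0,"twist":0},{"tx":0,"ty":0,"tz":0,"twist":0},{"tx":0,"ty":0,"tz":0,"twist":0}]' --gripper 0.5

```text
clock: 46.2
position: [0.5452, 0.4449, 0.0071]
ee_rot: [0.166, -3.137, 0.0]
force: [-0.5, 0.5, -1.2]
width: 0.249
gripper_force: 0.0
```

move_arm --motion '[{"tx":0,"ty":0,"tz":-0.02,"twist":0},{"tx":0,"ty":0,"tz":-0.04,"twist":0},{"tx":0,"ty":0,"tz":-0.05,"twist":0},{"tx":0,"ty":0,"tz":-0.05,"twist":0},{"tx":0,"ty":-0.04,"tz":-0.03,"twist":0.028},{"tx":0,"ty":-0.045,"tz":0,"twist":0},{"tx":0,"ty":-0.045,"tz":0,"twist":0},{"tx":0,"ty":-0.045,"tz":0,"twist":0},{"tx":0,"ty":-0.045,"tz":0,"twist":0},{"tx":0,"ty":-0.045,"tz":0,"twist":0},{"tx":0,"ty":-0.045,"tz":0,"twist":0},{"tx":0,"ty":-0.045,"tz":0,"twist":0}]'

```text
clock: 47.4
position: [0.5687, 0.089, 0.1974]
ee_rot: [-0.097, 3.14, 0.0]
force: [0.7, 0.2, -0.8]
width: 0.249
gripper_force: 0.0
```

Run:
```python
from h import *
t=snap('top');rods('top',t,.0175,(.4,.66,.22,.52),120)
plan([.5545,-.0315,.13],np.pi/2+th)
```

```text
[0.5458 0.4481] ang 0.107 len 0.085 n 166
at [0.5692 0.0789 0.1979] yaw 1.6229 w 0.251 t 47.45 F [-0.2 -8.4  0.8] | twist -0.0050 t 0.0213 -0.1094 0.0679
```

move_arm --motion '[{"tx":0.007,"ty":-0.04,"tz":0,"twist":0},{"tx":0.007,"ty":-0.04,"tz":0,"twist":0},{"tx":0.0071,"ty":-0.0411,"tz":0,"twist":0},{"tx":0,"ty":0,"tz":0.03,"twist":0},{"tx":0,"ty":0,"tz":0.03,"twist":0},{"tx":0,"ty":0,"tz":0,"twist":0},{"tx":0,"ty":0,"tz":0,"twist":0},{"tx":0,"ty":0,"tz":0,"twist":0}]' --gripper 0.3

```text
clock: 48.25
position: [0.5562, -0.0311, 0.1386]
ee_rot: [-0.097, 3.138, 0.0]
force: [0.5, 0.9, 0.2]
width: 0.35
gripper_force: 0.0
```

Run:
```python
from h import *
plan([.5545,-.032,.0755],np.pi/2+th)
im=snap('wrist')
b=im[150:180:6,255:305].astype(int).min(2)
for r in b: print(''.join('#' if v<60 else ('+' if v<160 else '.') for v in r))
```

```text
at [ 0.5562 -0.0311  0.1386] yaw 1.6327 w 0.350 t 48.25 F [0.5 0.9 0.2] | twist 0.0012 t 0.0018 -0.0008 0.0631
+++++++++++++#######################++++++++++++++
+++++++++++++######################+++++++++++++++
++++++++++++#######################+++++++++++++++
++++++++++++#######################+++++++++++++++
+++++++++++++###++++++++++++++++###++#++++++++++++
```

move_arm --motion '[{"tx":0.001,"ty":0,"tz":0.02,"twist":0},{"tx":0,"ty":0,"tz":0.02,"twist":0},{"tx":0,"ty":0,"tz":0.015,"twist":0},{"tx":0,"ty":0,"tz":0.0075,"twist":0},{"tx":0,"ty":0,"tz":0,"twist":0},{"tx":0,"ty":0,"tz":0,"twist":0}]'

```text
clock: 48.9
position: [0.555, -0.0314, 0.0757]
ee_rot: [-0.097, 3.139, 0.0]
force: [-0.8, 1.7, 0.9]
width: 0.352
gripper_force: 0.0
```

move_arm --motion '[{"tx":0,"ty":0,"tz":0,"twist":0},{"tx":0,"ty":0,"tz":0,"twist":0},{"tx":0,"ty":0,"tz":0,"twist":0},{"tx":0,"ty":0,"tz":0,"twist":0},{"tx":0,"ty":0,"tz":0,"twist":0},{"tx":0,"ty":0,"tz":0,"twist":0}]' --gripper 1 --squeeze 50

```text
clock: 49.5
position: [0.5546, -0.0314, 0.0751]
ee_rot: [-0.097, 3.139, 0.0]
force: [-1.2, 0.1, 4.7]
width: 0.116
gripper_force: 50.0
```

move_arm --motion '[{"tx":0,"ty":0,"tz":-0.003,"twist":0},{"tx":0,"ty":0,"tz":-0.003,"twist":0},{"tx":0,"ty":0,"tz":-0.004,"twist":0},{"tx":0,"ty":0,"tz":-0.01,"twist":0},{"tx":0,"ty":0,"tz":-0.02,"twist":0},{"tx":0,"ty":0,"tz":-0.04,"twist":0},{"tx":0,"ty":0,"tz":-0.04,"twist":0},{"tx":0,"ty":0,"tz":0,"twist":0},{"tx":0,"ty":0,"tz":0,"twist":0}]'

```text
clock: 50.4
position: [0.5551, -0.031, 0.1964]
ee_rot: [-0.097, 3.137, 0.001]
force: [0.3, -0.0, -1.5]
width: 0.113
gripper_force: 50.0
```

Run:
```python
from h import *
t=snap('top');rods('top',t,.0175,(.4,.66,.22,.52),120)
plan([.5525,.3738,.19],np.pi/2+.105)
```

```text
[0.5455 0.448 ] ang 0.109 len 0.085 n 165
[0.435  0.5027] ang 0.095 len 0.048 n 18
at [ 0.5542 -0.0309  0.1951] yaw 1.6328 w 0.112 t 50.45 F [ 0.   0.9 -0.4] | twist -0.0274 t -0.0407 0.4027 0.0051
```

move_arm --motion '[{"tx":-0.004,"ty":0.025,"tz":0,"twist":-0.0274},{"tx":-0.004,"ty":0.042,"tz":0,"twist":0},{"tx":-0.004,"ty":0.042,"tz":0,"twist":0},{"tx":-0.004,"ty":0.042,"tz":0,"twist":0},{"tx":-0.004,"ty":0.042,"tz":0,"twist":0},{"tx":-0.004,"ty":0.042,"tz":0,"twist":0},{"tx":-0.004,"ty":0.042,"tz":0,"twist":0},{"tx":-0.004,"ty":0.042,"tz":0,"twist":0},{"tx":-0.004,"ty":0.042,"tz":0,"twist":0},{"tx":-0.0047,"ty":0.0417,"tz":0,"twist":0},{"tx":0,"ty":0,"tz":0,"twist":0},{"tx":0,"ty":0,"tz":0,"twist":0}]'

```text
clock: 51.65
position: [0.5525, 0.3742, 0.1928]
ee_rot: [0.168, -3.134, 0.003]
force: [-0.6, -0.6, -0.5]
width: 0.113
gripper_force: 50.0
```

move_arm --motion '[{"tx":0,"ty":0,"tz":0.03,"twist":0},{"tx":0,"ty":0,"tz":0.04,"twist":0},{"tx":0,"ty":0,"tz":0.04,"twist":0},{"tx":0,"ty":0,"tz":0.03,"twist":0},{"tx":0,"ty":0,"tz":0.02,"twist":0},{"tx":0,"ty":0,"tz":0.015,"twist":0},{"tx":0,"ty":0,"tz":0.008,"twist":0},{"tx":0,"ty":0,"tz":0,"twist":0},{"tx":0,"ty":0,"tz":0,"twist":0}]'

```text
clock: 52.55
position: [0.5545, 0.3733, 0.0127]
ee_rot: [-0.163, 3.136, 0.001]
force: [-0.0, -0.1, 0.1]
width: 0.114
gripper_force: 50.0
```

move_arm --motion '[{"tx":0,"ty":0,"tz":0.003,"twist":0},{"tx":0,"ty":0,"tz":0.001,"twist":0},{"tx":0,"ty":0,"tz":0,"twist":0},{"tx":0,"ty":0,"tz":0,"twist":0}]'

```text
clock: 52.95
position: [0.5541, 0.3736, 0.0082]
ee_rot: [-0.164, 3.137, 0.001]
force: [0.6, 0.7, 0.2]
width: 0.116
gripper_force: 50.0
```

move_arm --motion '[{"tx":0,"ty":0,"tz":0,"twist":0},{"tx":0,"ty":0,"tz":0,"twist":0},{"tx":0,"ty":0,"tz":0,"twist":0},{"tx":0,"ty":0,"tz":0,"twist":0}]' --gripper 0.5

```text
clock: 53.35
position: [0.5538, 0.3732, 0.0077]
ee_rot: [0.164, -3.137, 0.0]
force: [0.6, -0.2, -0.5]
width: 0.248
gripper_force: 0.0
```

move_arm --motion '[{"tx":0,"ty":0,"tz":-0.02,"twist":0},{"tx":0,"ty":0,"tz":-0.04,"twist":0},{"tx":0,"ty":0,"tz":-0.05,"twist":0},{"tx":0,"ty":0,"tz":-0.05,"twist":0},{"tx":0,"ty":-0.04,"tz":-0.03,"twist":0.028},{"tx":0.003,"ty":-0.045,"tz":0,"twist":0},{"tx":0.003,"ty":-0.045,"tz":0,"twist":0},{"tx":0.003,"ty":-0.045,"tz":0,"twist":0},{"tx":0.003,"ty":-0.045,"tz":0,"twist":0},{"tx":0.003,"ty":-0.045,"tz":0,"twist":0},{"tx":0.003,"ty":-0.045,"tz":0,"twist":0},{"tx":0.003,"ty":-0.045,"tz":0,"twist":0}]'

```text
clock: 54.55
position: [0.5558, 0.016, 0.198]
ee_rot: [-0.095, 3.14, 0.0]
force: [1.1, 0.1, -0.8]
width: 0.248
gripper_force: 0.0
```

move_arm --motion '[{"tx":0.003,"ty":-0.04,"tz":0,"twist":0},{"tx":0,"ty":-0.04,"tz":0,"twist":0},{"tx":0,"ty":-0.03,"tz":0,"twist":0},{"tx":0,"ty":0,"tz":0,"twist":0},{"tx":0,"ty":0,"tz":0,"twist":0},{"tx":0,"ty":0,"tz":0,"twist":0}]' --gripper 0.3

```text
clock: 55.15
position: [0.5598, -0.0907, 0.1976]
ee_rot: [0.097, -3.14, -0.001]
force: [-0.1, 0.2, -0.0]
width: 0.345
gripper_force: 0.0
```

Run:
```python
from h import *
t=snap('top');rods('top',t,.0175,(.4,.66,.22,.52),120)
plan([.5581,-.0922,.13],np.pi/2+th)
```

```text
[0.5538 0.3756] ang 0.087 len 0.085 n 171
[0.5459 0.448 ] ang 0.106 len 0.085 n 167
[0.4364 0.5028] ang 0.095 len 0.039 n 15
at [ 0.5598 -0.0905  0.1976] yaw 1.6335 w 0.352 t 55.20 F [-0.5 -0.2 -0.8] | twist 0.0017 t 0.0018 -0.0016 0.0676
```

move_arm --motion '[{"tx":0.0015,"ty":-0.0012,"tz":0.03,"twist":0.0012},{"tx":0,"ty":0,"tz":0.03,"twist":0},{"tx":0,"ty":0,"tz":0,"twist":0},{"tx":0,"ty":0,"tz":0,"twist":0}]'

```text
clock: 55.6
position: [0.5583, -0.0926, 0.138]
ee_rot: [0.094, -3.139, -0.0]
force: [-0.2, 0.4, 1.1]
width: 0.349
gripper_force: 0.0
```

Run:
```python
from h import *
plan([.5581,-.0922,.0755],np.pi/2+th)
im=snap('wrist')
b=im[150:180:6,255:305].astype(int).min(2)
for r in b: print(''.join('#' if v<60 else ('+' if v<160 else '.') for v in r))
```

```text
at [ 0.5583 -0.0926  0.138 ] yaw 1.6308 w 0.349 t 55.60 F [-0.2  0.4  1.1] | twist -0.0000 t 0.0002 0.0004 0.0625
++++++++++++++##########################++++++++++
+++++++++++++++#######################++++++++++++
++++++++++++++########################++++++++++++
++++++++++++++#######################+++++++++++++
+++++++++++++++###++++++++++++++++##++++++++++++++
```

move_arm --motion '[{"tx":0,"ty":0.0012,"tz":0.02,"twist":0},{"tx":0,"ty":0,"tz":0.02,"twist":0},{"tx":0,"ty":0,"tz":0.015,"twist":0},{"tx":0,"ty":0,"tz":0.007,"twist":0},{"tx":0,"ty":0,"tz":0,"twist":0},{"tx":0,"ty":0,"tz":0,"twist":0}]'

```text
clock: 56.25
position: [0.5591, -0.0923, 0.0769]
ee_rot: [-0.092, 3.139, -0.0]
force: [-0.2, 0.0, 0.4]
width: 0.352
gripper_force: 0.0
```

move_arm --motion '[{"tx":0,"ty":0,"tz":0,"twist":0},{"tx":0,"ty":0,"tz":0,"twist":0},{"tx":0,"ty":0,"tz":0,"twist":0},{"tx":0,"ty":0,"tz":0,"twist":0},{"tx":0,"ty":0,"tz":0,"twist":0},{"tx":0,"ty":0,"tz":0,"twist":0}]' --gripper 1 --squeeze 50

```text
clock: 56.85
position: [0.5587, -0.092, 0.0761]
ee_rot: [-0.093, 3.139, 0.001]
force: [0.3, 2.2, 4.4]
width: 0.111
gripper_force: 50.0
```

move_arm --motion '[{"tx":0,"ty":0,"tz":-0.003,"twist":0},{"tx":0,"ty":0,"tz":-0.003,"twist":0},{"tx":0,"ty":0,"tz":-0.004,"twist":0},{"tx":0,"ty":0,"tz":-0.01,"twist":0},{"tx":0,"ty":0,"tz":-0.02,"twist":0},{"tx":0,"ty":0,"tz":-0.04,"twist":0},{"tx":0,"ty":0,"tz":-0.04,"twist":0},{"tx":0,"ty":0,"tz":0,"twist":0},{"tx":0,"ty":0,"tz":0,"twist":0}]'

```text
clock: 57.75
position: [0.5591, -0.0926, 0.1975]
ee_rot: [-0.092, 3.137, -0.0]
force: [0.2, -0.9, -0.9]
width: 0.11
gripper_force: 50.0
```

Run:
```python
from h import *
t=snap('top');rods('top',t,.0175,(.4,.66,.22,.52),120)
plan([.5598,.3042,.19],np.pi/2+.105)
```

```text
[0.5534 0.3756] ang 0.087 len 0.085 n 171
[0.546 0.448] ang 0.104 len 0.085 n 168
at [ 0.5582 -0.0923  0.1962] yaw 1.6294 w 0.117 t 57.80 F [ 0.5  0.7 -1. ] | twist -0.0295 t -0.0432 0.3942 0.0062
```

move_arm --motion '[{"tx":-0.004,"ty":0.022,"tz":0,"twist":-0.0295},{"tx":-0.0045,"ty":0.042,"tz":0,"twist":0},{"tx":-0.0045,"ty":0.042,"tz":0,"twist":0},{"tx":-0.0045,"ty":0.042,"tz":0,"twist":0},{"tx":-0.0045,"ty":0.042,"tz":0,"twist":0},{"tx":-0.0045,"ty":0.042,"tz":0,"twist":0},{"tx":-0.004,"ty":0.042,"tz":0,"twist":0},{"tx":-0.004,"ty":0.042,"tz":0,"twist":0},{"tx":-0.004,"ty":0.042,"tz":0,"twist":0},{"tx":-0.0047,"ty":0.0362,"tz":0,"twist":0},{"tx":0,"ty":0,"tz":0,"twist":0},{"tx":0,"ty":0,"tz":0,"twist":0}]'

```text
clock: 59.0
position: [0.5596, 0.3054, 0.1941]
ee_rot: [0.17, -3.135, 0.002]
force: [-0.2, -1.0, -0.3]
width: 0.112
gripper_force: 50.0
```

move_arm --motion '[{"tx":0,"ty":0,"tz":0.03,"twist":0},{"tx":0,"ty":0,"tz":0.04,"twist":0},{"tx":0,"ty":0,"tz":0.04,"twist":0},{"tx":0,"ty":0,"tz":0.03,"twist":0},{"tx":0,"ty":0,"tz":0.02,"twist":0},{"tx":0,"ty":0,"tz":0.015,"twist":0},{"tx":0,"ty":0,"tz":0.008,"twist":0},{"tx":0,"ty":0,"tz":0,"twist":0},{"tx":0,"ty":0,"tz":0,"twist":0}]'

```text
clock: 59.9
position: [0.5616, 0.3042, 0.0136]
ee_rot: [-0.164, 3.136, 0.001]
force: [0.0, 0.0, 0.2]
width: 0.117
gripper_force: 50.0
```

move_arm --motion '[{"tx":0,"ty":0,"tz":0.003,"twist":0},{"tx":0,"ty":0,"tz":0.0017,"twist":0},{"tx":0,"ty":0,"tz":0,"twist":0},{"tx":0,"ty":0,"tz":0,"twist":0}]'

```text
clock: 60.3
position: [0.5611, 0.3044, 0.0084]
ee_rot: [-0.165, 3.137, 0.001]
force: [1.0, 0.2, 0.1]
width: 0.115
gripper_force: 50.0
```

move_arm --motion '[{"tx":0,"ty":0,"tz":0,"twist":0},{"tx":0,"ty":0,"tz":0,"twist":0},{"tx":0,"ty":0,"tz":0,"twist":0},{"tx":0,"ty":0,"tz":0,"twist":0}]' --gripper 0.5

```text
clock: 60.7
position: [0.561, 0.3042, 0.0081]
ee_rot: [-0.165, 3.137, 0.0]
force: [0.4, -0.8, -0.5]
width: 0.248
gripper_force: 0.0
```

move_arm --motion '[{"tx":0,"ty":0,"tz":-0.02,"twist":0},{"tx":0,"ty":0,"tz":-0.04,"twist":0},{"tx":0,"ty":0,"tz":-0.05,"twist":0},{"tx":0,"ty":0,"tz":-0.05,"twist":0},{"tx":0.02,"ty":-0.03,"tz":-0.05,"twist":0},{"tx":0.04,"ty":-0.03,"tz":0,"twist":0},{"tx":0.04,"ty":-0.03,"tz":0,"twist":0},{"tx":0.02,"ty":-0.03,"tz":0,"twist":0},{"tx":0,"ty":0,"tz":0,"twist":0},{"tx":0,"ty":0,"tz":0,"twist":0}]'

```text
clock: 61.7
position: [0.4574, 0.1781, 0.2092]
ee_rot: [-0.163, 3.136, 0.002]
force: [0.6, 1.3, 0.5]
width: 0.249
gripper_force: 0.0
```

Run:
```python
from h import *
s=arm.observe();print(s['position'],s['force'],s['clock'])
t=snap('top','t9.png');rods('top',t,.0175,(.4,.66,.22,.52),120)
c=arm.calibration('top')
for p in([.6313-.0,-.1575,.117],): print('knob home',proj('top',p,c))
for d in arm.place_of('top','knob_grip')[:2]: print(d['conf'],px(d),at('top',px(d),.103))
```

```text
[0.45738453 0.17808089 0.20919106] [0.57458495 1.27606256 0.53809349] 61.7
[0.5458 0.448 ] ang 0.105 len 0.085 n 167
[0.4364 0.5028] ang 0.095 len 0.039 n 15
knob home [336.62733885 153.25556605]
0.48 [336.616 154.98 ] [ 0.63121159 -0.15917143  0.103     ]
```

move_arm --motion '[{"tx":0,"ty":-0.045,"tz":0,"twist":0},{"tx":0,"ty":-0.045,"tz":0,"twist":0},{"tx":0,"ty":-0.045,"tz":0,"twist":0},{"tx":0,"ty":-0.045,"tz":0,"twist":0},{"tx":0,"ty":-0.045,"tz":0,"twist":0},{"tx":0,"ty":-0.045,"tz":0,"twist":0},{"tx":0,"ty":0,"tz":0,"twist":0},{"tx":0,"ty":0,"tz":0,"twist":0},{"tx":0,"ty":0,"tz":0,"twist":0}]'

```text
clock: 62.7
position: [0.4862, -0.0887, 0.2083]
ee_rot: [0.168, -3.137, -0.0]
force: [0.6, 0.1, -0.5]
width: 0.249
gripper_force: 0.0
```

Run:
```python
from h import *
s=arm.observe();print(s['position'],s['clock'])
t=snap('top');rods('top',t,.0175,(.4,.66,.22,.52),120)
print('B rods under lamp');rods('top',t,.088,(.6,.78,-.16,.12),120)
```

```text
[ 0.48618988 -0.0887052   0.20825651] 62.7
[0.6598 0.331 ] ang -1.474 len 0.048 n 25
[0.5597 0.3057] ang 0.078 len 0.085 n 169
[0.5534 0.3756] ang 0.087 len 0.085 n 171
[0.5456 0.448 ] ang 0.107 len 0.085 n 166
[0.4378 0.5029] ang 0.095 len 0.042 n 16
B rods under lamp
[0.7573 0.0434] ang 1.519 len 0.037 n 61
```

```bash
python3 -c "
from cell import arm
print(arm.sign_off())"
```

```text
the job is handed in; nothing more can be done
None
```

I handed the job in: all three uncured paddles are clipped in and under the lamp, the plunger is home after the half turn, and the three cured paddles lie side by side in the blue tray (62.7 s by the robot's clock). The sign-off returned no verdict. The uncured paddles were last seen seated just after the turn, and "plunger home" rests on the gripper height when I let go of the knob.

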